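Hand tools back into their routed drawer inserts

TASK

The job is done: put the four hand tools lying at the left front of the table away - the block plane, the chisel, the blue screwdriver and the orange spring clamp - each into the drawer insert whose routed pocket has its outline, set down (not dropped) so that it lies flat and fully down in the pocket, and the inserts can go back into the tool drawer. Leave the green tin and the walnut strip in front of the inserts where they are.

Things in the scene. Friction and masses are not known exactly. Their poses are not given: they have to be found in the camera images.
- block_plane: small black block plane, 50 wide (x) x 160 long (y) x 38 high (z) mm, 0.7 kg, loose, standing on its sole. Origin: centre of the sole's underside; y along its length, z up. Sole 50 mm wide and 6 mm thick; the body above it is about 46 mm wide up to 36 mm: take it across x at the origin, from above.
- chisel: wood chisel with brown handle lying flat, 260 mm long (y), 0.16 kg, loose. Origin: centre of its length, at the table side; z up. The handle is 30 x 30 mm and reaches from y = +10 to +130 mm (take it across x at about y = +60, where it balances); the blade, 20 mm wide, reaches from y = 0 to -130 mm, 13 to 17 mm above the underside.
- screwdriver: screwdriver with blue handle lying flat, 195 mm long (y), 0.1 kg, loose. Origin: centre of its length, at the table side; z up. The handle is 26 wide x 28 high mm and reaches from y = +3 to +98 mm (take it across x at about y = +50, where it balances); the thin shank points to -y and reaches to y = -98 mm, its axis 14 mm above the underside.
- spring_clamp: orange spring clamp lying flat, 78 wide (x) x 144 long (y) x 24 high mm, 0.12 kg, loose; rigid (it does not open). Origin: centre of its underside; z up. The jaws point to -y (52 mm wide over both at y = -35, tips at -68), the handles spread to 78 mm at y = +72. Take it across x at the waist by the pivot, y = -8 mm, 39 mm wide, solid up to 18 mm.
- insert_plane: drawer insert for the block plane: fixed charcoal board 92 (x) x 204 (y) x 22 mm with a plain rectangular yellow-bottomed pocket. Origin: board's underside, where the plane's origin lies when home; x, y as the plane's (either way round). Pocket floor 8 mm, rim 22 mm above the table; 5 mm play all round the tool at the floor, 3 mm more at the rim (lead-in).
- insert_chisel: drawer insert for the chisel: fixed charcoal board 86 (x) x 300 (y) x 22 mm, yellow-bottomed pocket in its outline: wide part with round thumb notches for the handle (+y), narrower slot for the blade (-y). Origin: board's underside, where the chisel's origin lies when home; x, y as the chisel's. Floor 8 mm, rim 22 mm above the table; 5 mm play at the handle's floor, 8 mm at the rim.
- insert_screwdriver: drawer insert for the screwdriver: fixed charcoal board 82 (x) x 240 (y) x 22 mm, yellow-bottomed pocket in its outline: wide part with round thumb notches for the handle (+y), thin slot for the shank (-y). Origin: board's underside, where the screwdriver's origin lies when home; x, y as the screwdriver's. Floor 8 mm, rim 22 mm above the table; 5 mm play at the handle's floor, 8 mm at the rim.
- insert_clamp: drawer insert for the spring clamp: fixed charcoal board 116 (x) x 187 (y) x 16 mm, yellow-bottomed pocket in its outline: jaws towards -y, handles with a tongue between them towards +y. Origin: board's underside, where the clamp's origin lies when home; x, y as the clamp's. Floor 8 mm, rim 16 mm above the table; about 5 mm play all round at the floor, 8 mm at the rim.
- green_tin: round green screw tin with a grey lid, 67 mm across, 58 mm high, loose; to be left alone. Origin: centre of its underside.
- walnut_strip: dark brown walnut offcut, 45 (x) x 160 (y) x 20 mm, loose; to be left alone. Origin: centre of its underside.
Not all that is in view belongs to the job. Leave any white look-alike of the spring_clamp alone.

How it is judged:
At the end, for the whole second after the job is handed in: Every tool rests released in its own insert: origin within 9 mm across and 10 mm along the board of the insert's origin, underside less than 12 mm above the table (on the pocket floor), flat within 0.08 rad, in line with the pocket within 0.2 rad, and still (x of block_plane in the frame of insert_plane between -0.009 and 0.009 m and y of block_plane in the frame of insert_plane between -0.01 and 0.01 m and z of block_plane in the frame of insert_plane below 0.012 m and angle between each of block_plane, chisel, screwdriver, spring_clamp's own z axis and vertical below 0.08 rad and angle between the y axis of block_plane and the y axis of insert_plane, either way round below 0.2 rad and linear speed of each of block_plane, chisel, screwdriver, spring_clamp below 0.02 m/s and angular speed of each of block_plane, chisel, screwdriver, spring_clamp below 0.2 rad/s and contact force between the fingers and block_plane below 0.1 N and x of chisel in the frame of insert_chisel between -0.009 and 0.009 m and y of chisel in the frame of insert_chisel between -0.01 and 0.01 m and z of chisel in the frame of insert_chisel below 0.012 m and angle between the y axis of chisel and the y axis of insert_chisel, either way round below 0.2 rad and contact force between the fingers and chisel below 0.1 N and x of screwdriver in the frame of insert_screwdriver between -0.009 and 0.009 m and y of screwdriver in the frame of insert_screwdriver between -0.01 and 0.01 m and z of screwdriver in the frame of insert_screwdriver below 0.012 m and angle between the y axis of screwdriver and the y axis of insert_screwdriver, either way round below 0.2 rad and contact force between the fingers and screwdriver below 0.1 N and x of spring_clamp in the frame of insert_clamp between -0.009 and 0.009 m and y of spring_clamp in the frame of insert_clamp between -0.01 and 0.01 m and z of spring_clamp in the frame of insert_clamp below 0.012 m and angle between the y axis of spring_clamp and the y axis of insert_clamp, either way round below 0.2 rad and contact force between the fingers and spring_clamp below 0.1 N); the robot touches nothing.
It fails at once if the green tin was disturbed (moved more than 25 mm) (distance of green_tin from where it was at the start of the episode above 0.025 m).
It fails at once if the walnut strip was disturbed (moved more than 25 mm) (distance of walnut_strip from where it was at the start of the episode above 0.025 m).
It fails at once if a tool was dropped into its insert (falling faster than 0.65 m/s at the pocket) ((linear speed of block_plane above 0.65 m/s and horizontal distance between block_plane and insert_plane below 0.03 m and z of block_plane in the frame of insert_plane below 0.035 m) or (linear speed of chisel above 0.65 m/s and horizontal distance between chisel and insert_chisel below 0.03 m and z of chisel in the frame of insert_chisel below 0.035 m) or (linear speed of screwdriver above 0.65 m/s and horizontal distance between screwdriver and insert_screwdriver below 0.03 m and z of screwdriver in the frame of insert_screwdriver below 0.035 m) or (linear speed of spring_clamp above 0.65 m/s and horizontal distance between spring_clamp and insert_clamp below 0.03 m and z of spring_clamp in the frame of insert_clamp below 0.035 m)).
It also fails if it takes over 102 s, if anything falls off the work surface, if the arm or the gripper's body presses on something with over 40 N, if the wrist force passes 120 N, or if a joint passes its speed limit or range.

ROBOT

A 6-joint arm with a two-finger parallel gripper is mounted at the origin on a cart in front of the work surface, level with it; the furniture and walls round the work are solid. World frame = base frame: x ahead of the robot, y to its left, z up, the work surface at z = 0. Lengths are in m, angles in rad, forces in N, time in s.
With the tool pointing down it reaches from about 0.3 to 0.875 m from the base axis. Payload 6.4 kg.
Tool frame: the origin (TCP) lies on the centre line of the jaws, within the pads' length; the fingertips stand 14 mm ahead of it and the grasp point (between the pads) lies 5 mm behind it (arm.tcp_to_tips is the distance from the TCP to the fingertips, in m); z points along the fingers, y is the line along which they close (so a half turn about z gives the same grasp; the last joint's range is limited). The gripper opens to 88 mm and grips with 3 to 60 N. Pads are 18 mm wide; open, the fingers measure 123 mm over their backs; the gripper's body (75 mm by 187 mm) begins 45 mm behind the grasp point.
Start: joints at [-1.535, 0.181, 1.607, -0, 1.354, -0.206], TCP at [0.138, -0.558, 0.253] pointing down, gripper open.
Joint ranges: [-2.99, 2.99], [-0.89, 2.07], [0.3, 2.58], [-1.14, 4.28], [0, 2.63], [-3.12, 3.12]. Speed limits (rad/s): [2.57, 2.57, 3.01, 3.14, 3.14, 3.14].

INTERFACE

Orientations are given as a rotation vector (axis times angle).
In Python, from plant import arm, read_camera, get_calibration, spotter gives the robot as it stands.
- The arm moves only by the tool send_rows, never from a script. Its arguments are lists of equal length, an entry for each row: "translation": the shift along the tool's x, y, z in units of 6 cm (1.0 is 6 cm), a list of three; "delta_rot": the turn, a rotation vector about the tool's x, y, z in units of 6 degrees (1.0 is 6 degrees), a list of three; "jaw": the opening, from 0 (shut) to 1 (fully open). In form: {"translation": [[dx, dy, dz], ...], "delta_rot": [[ax, ay, az], ...], "jaw": [jaw, ...]}. A call has 1 to 10 rows; each row shifts and turns the commanded pose from where the row before left it, along the tool's axes as they then stand; what a row does not reach is not made up. A row lasts 1/8 s, in which the tool goes at most 62.5 mm and 10.7 degrees, less where a joint would pass 70% of its speed; a pose out of reach is approached as far as the arm can. A call with a number of a shift or a turn outside -1 to 1 is refused whole. A call with a gripper value outside its range is refused whole. The fingers move at their own pace and stop on an object; "newtons" is the grip in N (left out, the last holds). Time passes only in rows, so rows that do not move let the fingers close. It gives the time, the measured TCP pose, the force, the opening and the grip force at its end, in the units of the state.
- arm.read_state(): the state, without advancing time (a new reading comes with each control period).
- read_camera(name): name is "side" or "top" or "wrist"; returns the picture (420x560x3 uint8, red, green, blue); there is no depth.
- get_calibration(name): a dict with "camera_matrix" (3x3 intrinsics, pixels), "pose" (4x4, takes a point from camera to world coordinates). Camera axes: x right, y down, z forward; pixel columns grow to the right and rows downward; lengths in m; the calibration is good to about 2 mm. A picture is of the moment at which its call begins: read the wrist's pose just before it. get_calibration takes no time and is no camera call; for the wrist camera it gives the pose at the moment of the call.
- arm.finish_job(): hands the job in; it is judged then, once.
Trained networks look in the newest picture that a camera, given by its name, has taken for a name from the list of things; names that differ only in an ending like _2 or _b are one class to them, and where a whole thing is asked for, a point or a joint stands for the part that bears it (a point fixed in the world has none). Each returns a list of dicts, best first, with "p" (0 to 1); they miss things now and then, are a little off and sometimes report something else, mostly with a low value. They report only what shows in the picture. A call takes as long as a camera call. They do not tell look-alikes from the thing itself.
- spotter.boxes_of(camera, thing): "position" ([column, row] in pixels, amid what is visible of it).
- spotter.place_of(camera, thing): "position" ([column, row] in pixels: a listed point, or the origin of a listed thing).
The state is a dict: "time": time; "joints": joint angles; "dq": joint speeds; "effort": joint torques, N m; "ee_pos": TCP position; "tool_rot": TCP orientation; "contact_force": force on the tool from outside, world axes, zero at the start; "moment": the same for the moment, N m; "width": opening from 0.0 (shut) to 1.0 (fully open); "grasp_force": force on a finger pad.
Only numpy, scipy, OpenCV 4.12 (cv2) and the standard library are available. Lean on these libraries where they do the work, as an engineer would, in place of code of your own. Each camera call takes 0.05 s, during which the arm holds its last target. There are 200 camera calls.

## Working session

There is one attempt and no reset: what is moved stays moved. The work goes in short steps, Python scripts to look and compute and a tool call to move; the robot and the scene stay as the last step left them, time stands still between calls to the robot, and variables do not carry over. Pictures are saved under pics/ and viewed, at most 14 in all, crops included, and the job is handed in when it is done.

Besides the shell and the picture viewer there is one more tool, called after "Request:" as a command line: name --argument value ..., lists and objects as JSON in quotes. send_rows: Moves the arm, as the interface text tells. Shifts and turns lie within -1 to 1; 1 stands for 6 cm of shift or 6 degrees of turn. Its arguments: {"type":"object","properties":{"translation":{"type":"array"},"delta_rot":{"type":"array"},"jaw":{"type":"array"},"newtons":{"type":"number"}},"required":["translation","delta_rot","jaw"]}

```bash
mkdir -p pics; ls
cat > h.py <<'E'
import numpy as np, cv2
from plant import arm, read_camera, get_calibration, spotter
from scipy.spatial.transform import Rotation as R
TH=["block_plane","chisel","screwdriver","spring_clamp","insert_plane","insert_chisel","insert_screwdriver","insert_clamp","green_tin","walnut_strip"]
def px2w(cam,uv,z,cal=None):
    c=cal or get_calibration(cam); K=np.array(c["camera_matrix"]);T=np.array(c["pose"])
    d=T[:3,:3]@np.linalg.inv(K)@np.array([uv[0],uv[1],1.]); o=T[:3,3]
    return o+d*(z-o[2])/d[2]
def w2px(cam,p,cal=None):
    c=cal or get_calibration(cam); K=np.array(c["camera_matrix"]);T=np.array(c["pose"])
    q=K@(T[:3,:3].T@(np.array(p)-T[:3,3])); return q[:2]/q[2]
def save(cam,name):
    im=read_camera(cam); cv2.imwrite("pics/"+name,im[:,:,::-1]); return im
E
python3 - <<'E'
from h import *
for c in ["top","side"]:
    save(c,c+"0.png"); cal=get_calibration(c); print(c,np.round(cal["camera_matrix"],1).tolist(),np.round(cal["pose"],3).tolist())
    for t in TH:
        for d in spotter.place_of(c,t)[:3]:
            print(c,t,np.round(d["position"],1),round(d["p"],2),np.round(px2w(c,d["position"],0),3))
print(arm.read_state())
E
```

```text
pics
top [[521.1, 0.0, 277.4], [0.0, 521.1, 214.1], [0.0, 0.0, 1.0]] [[0.026, -0.989, 0.144, 0.291], [-1.0, -0.023, 0.021, 0.033], [-0.018, -0.145, -0.989, 1.771], [0.0, 0.0, 0.0, 1.0]]
top block_plane [255.8 243.6] 0.83 [0.446 0.143 0.   ]
top screwdriver [188.1 195.6] 0.62 [0.607 0.383 0.   ]
top spring_clamp [257.  209.2] 0.61 [0.565 0.142 0.   ]
top insert_plane [424.3 217.6] 0.56 [ 0.549 -0.43   0.   ]
top insert_chisel [310.8 188.9] 0.74 [ 0.64  -0.041  0.   ]
top insert_screwdriver [388.1 202.3] 0.56 [ 0.599 -0.307  0.   ]
top insert_clamp [346.3 191.1] 0.64 [ 0.635 -0.164  0.   ]
top insert_clamp [256.6 242.8] 0.49 [0.449 0.14  0.   ]
top green_tin [324.7 251.5] 0.79 [ 0.425 -0.092  0.   ]
top walnut_strip [358.8 256.5] 0.69 [ 0.411 -0.208  0.   ]
side [[407.5, 0.0, 281.3], [0.0, 407.5, 210.6], [0.0, 0.0, 1.0]] [[-0.927, -0.25, 0.279, 0.131], [-0.375, 0.628, -0.682, 1.049], [-0.005, -0.736, -0.676, 0.982], [0.0, 0.0, 0.0, 1.0]]
side block_plane [298.5 234.2] 0.62 [0.439 0.146 0.   ]
side chisel [251.  289.3] 0.81 [0.491 0.41  0.   ]
side screwdriver [220.4 273.1] 0.62 [0.603 
[... 744 characters left out ...]
.3] 0.55 [ 0.411 -0.232  0.   ]
{'time': 1.1, 'joints': array([-1.53530033e+00,  1.80813966e-01,  1.60699613e+00, -5.81370946e-06,
        1.35381624e+00, -2.06319594e-01]), 'dq': array([ 0.00045218,  0.00260083, -0.00158709,  0.00063536,  0.00073186,
       -0.00048243]), 'effort': array([-8.10172005e-04, -4.33841729e+01, -3.42178488e+01,  7.02091539e-02,
        3.08563595e-02,  8.82192239e-06]), 'ee_pos': array([ 0.13769758, -0.55827952,  0.25270847]), 'tool_rot': array([-3.11862359e+00, -3.78916097e-01,  4.37221414e-06]), 'contact_force': array([-0.37558385, -0.27745739, -0.15878655]), 'moment': array([0.00862525, 0.04053543, 0.02585516]), 'grasp_force': 0.0, 'width': 1.0022668735578162}
```

Run:
```python
import cv2
a=cv2.imread("pics/top0.png")[130:330,120:320]; cv2.imwrite("pics/topL.png",cv2.resize(a,(600,600),interpolation=cv2.INTER_CUBIC))
a=cv2.imread("pics/top0.png")[130:310,270:470]; cv2.imwrite("pics/topR.png",cv2.resize(a,(660,594),interpolation=cv2.INTER_CUBIC))
```

```text
(no output)
```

View pics/side0.png

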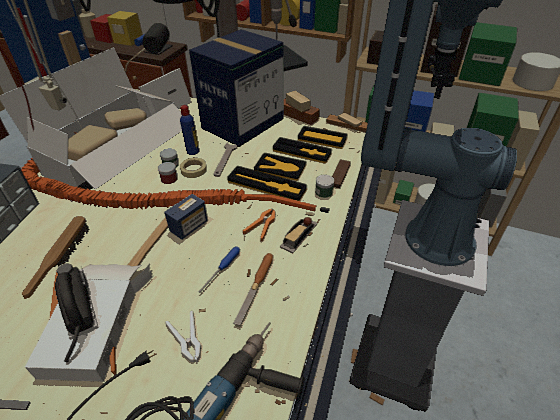

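View pics/topL.png

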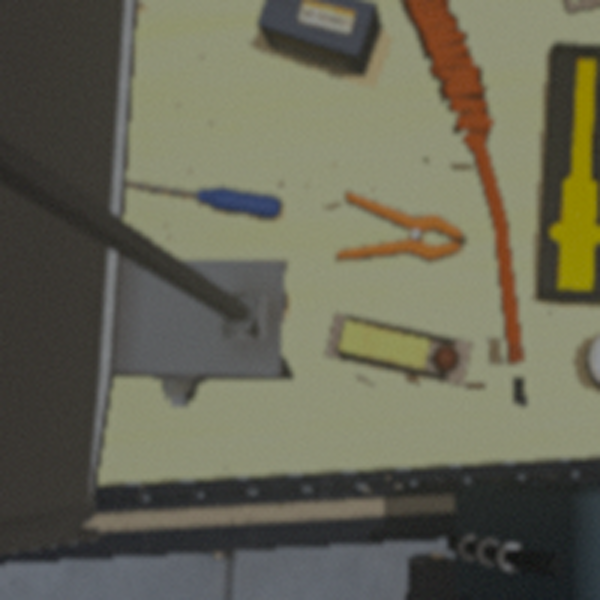

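View pics/topR.png

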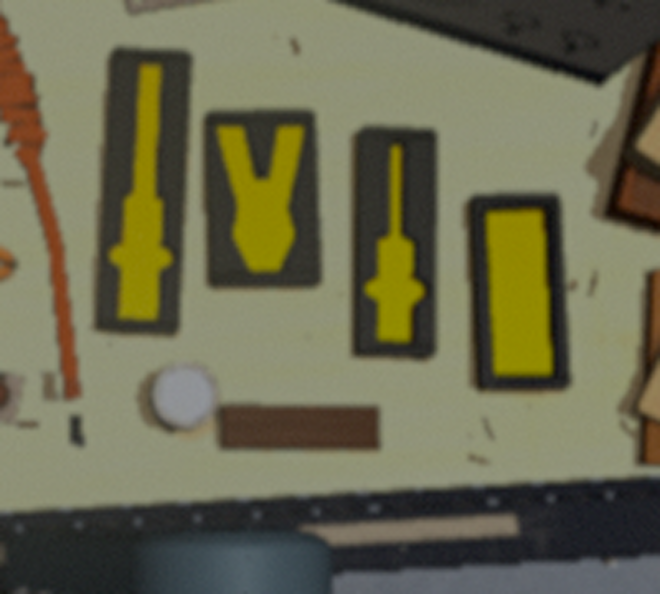

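Orange clamp candidates: the orange one at side (264,222) / top (257,209), and the white one at side (186,335). The job asks for the orange clamp, and the enlarged top crop confirms it. The chisel (side (253,287)) is hidden in the top view under a lamp plate. The inserts, left to right in the top view, are chisel, clamp, screwdriver and plane; the tin and strip lie in front of them.

```bash
cat >> h.py <<'E'
def tool():
    s=arm.read_state(); return np.array(s["ee_pos"]),R.from_rotvec(s["tool_rot"])
def plan(wps,start=None):
    """wps: list of (x,y,z,yaw_of_tool_y [rad] or None, rows). prints rows; tool pointing down"""
    p,r=start or tool(); out=[];rots=[]
    y0=np.arctan2(*(r.as_matrix()[1::-1,1]))
    for x,y,z,yaw,n in wps:
        yt=y0 if yaw is None else yaw
        dy=(yt-y0+np.pi/2)%np.pi-np.pi/2 if yaw is not None and abs(yaw)<50 else 0
        tgt=np.array([x,y,z]); p0=p.copy(); r0=r
        zt=np.array([0,0,-1.]); ya=np.array([np.cos(y0+dy),np.sin(y0+dy),0]); rt=R.from_matrix(np.stack([np.cross(ya,zt),ya,zt],1))
        dv=(r0.inv()*rt).as_rotvec()
        for i in range(n):
            pt=p0+(tgt-p0)*(i+1)/n; rti=r0*R.from_rotvec(dv*(i+1)/n)
            t=np.round(r.inv().apply(pt-p)/0.06,2); a=np.round((r.inv()*rti).as_rotvec()/np.radians(6),2)
            if abs(t).max()>1 or abs(a).max()>1: print("TOO BIG",t,a)
            out.append(t.tolist()); rots.append(a.tolist())
            p=p+r.apply(t*0.06); r=r*R.from_rotvec(a*np.radians(6))
        y0+=dy
    print("T",str(out).replace(" ","")); print("R",str(rots).replace(" ","")); print(len(out)); return p,r
E
python3 - <<'E'
from h import *
p,r=tool(); c=get_calibration("wrist"); T=np.array(c["pose"])
print(np.round(c["camera_matrix"],1).tolist(), np.round(r.inv().apply(T[:3,3]-p),3), np.round(r.as_matrix().T@T[:3,:3],3).tolist())
print(np.round(r.as_matrix(),3).tolist())
# two-view triangulation of top/side
for t in TH:
    P=[]
    for cam,l in (("top",0),("side",0)): pass
plan([(0.55,-0.30,0.36,None,9)])
E
```

```text
[[367.3, 0.0, 277.8], [0.0, 367.3, 206.7], [0.0, 0.0, 1.0]] [ 0.079 -0.001 -0.131] [[0.002, -0.953, -0.302], [1.0, 0.002, 0.0], [0.0, -0.302, 0.953]]
[[0.971, 0.239, -0.0], [0.239, -0.971, 0.0], [0.0, -0.0, -1.0]]
T [[0.86,-0.28,-0.2],[0.85,-0.28,-0.2],[0.86,-0.28,-0.2],[0.85,-0.29,-0.19],[0.86,-0.28,-0.2],[0.86,-0.28,-0.2],[0.85,-0.28,-0.2],[0.86,-0.28,-0.2],[0.85,-0.28,-0.2]]
R [[-0.0,-0.0,-0.0],[-0.0,-0.0,-0.0],[-0.0,-0.0,-0.0],[-0.0,-0.0,-0.0],[-0.0,-0.0,-0.0],[-0.0,-0.0,-0.0],[-0.0,-0.0,-0.0],[-0.0,-0.0,-0.0],[-0.0,-0.0,-0.0]]
9
```

Run:
```python
from h import *
for uv in [(203,137),(241,143),(284,120),(284,62),(194,42),(238,80)]:print(uv,np.round(px2w("side",uv,0),3),np.round(px2w("side",uv,0.28),3))
plan([(0.60,-0.24,0.36,-np.pi/2,10)])
```

```text
(203, 137) [ 1.041 -0.26   0.   ] [0.781 0.113 0.28 ]
(241, 143) [ 0.862 -0.279  0.   ] [0.654 0.1   0.28 ]
(284, 120) [ 0.76  -0.529  0.   ] [ 0.581 -0.079  0.28 ]
(284, 62) [ 1.008 -1.15   0.   ] [ 0.758 -0.523  0.28 ]
(194, 42) [ 1.671 -1.233  0.   ] [ 1.232 -0.582  0.28 ]
(238, 80) [ 1.153 -0.834  0.   ] [ 0.862 -0.297  0.28 ]
T [[0.88,-0.33,-0.18],[0.86,-0.35,-0.18],[0.86,-0.37,-0.18],[0.85,-0.4,-0.18],[0.84,-0.41,-0.17],[0.83,-0.43,-0.18],[0.82,-0.46,-0.18],[0.8,-0.47,-0.18],[0.8,-0.49,-0.18],[0.78,-0.52,-0.18]]
R [[-0.0,0.0,0.23],[-0.0,0.0,0.23],[-0.0,0.0,0.23],[-0.0,0.0,0.23],[-0.0,0.0,0.23],[-0.0,0.0,0.24],[-0.0,0.0,0.23],[-0.0,0.0,0.23],[-0.0,0.0,0.23],[-0.0,0.0,0.23]]
10
```

Request:
send_rows --translation '[[0.88,-0.33,-0.18],[0.86,-0.35,-0.18],[0.86,-0.37,-0.18],[0.85,-0.4,-0.18],[0.84,-0.41,-0.17],[0.83,-0.43,-0.18],[0.82,-0.46,-0.18],[0.8,-0.47,-0.18],[0.8,-0.49,-0.18],[0.78,-0.52,-0.18]]' --delta_rot '[[0,0,0.23],[0,0,0.23],[0,0,0.23],[0,0,0.23],[0,0,0.23],[0,0,0.24],[0,0,0.23],[0,0,0.23],[0,0,0.23],[0,0,0.23]]' --jaw '[1,1,1,1,1,1,1,1,1,1]'

```text
time: 2.35
ee_pos: [0.6014, -0.2385, 0.3606]
tool_rot: [3.141, -0.001, 0.0]
contact_force: [0.3, -0.9, -0.2]
width: 0.999
grasp_force: 0.0
```

Request:
send_rows --translation '[[0,0,0],[0,0,0],[0,0,0]]' --delta_rot '[[0,0,0],[0,0,0],[0,0,0]]' --jaw '[1,1,1]'

```text
time: 2.72
ee_pos: [0.599, -0.2406, 0.3597]
tool_rot: [-3.141, 0.002, 0.001]
contact_force: [0.4, -0.1, -0.8]
width: 1.0
grasp_force: 0.0
```

```bash
cat > seg.py <<'E'
from h import *
def yellow(name,zf=0.008):
    cal=get_calibration("wrist"); im=save("wrist",name); hsv=cv2.cvtColor(im,cv2.COLOR_RGB2HSV)
    m=((hsv[...,0]>20)&(hsv[...,0]<35)&(hsv[...,1]>180)&(hsv[...,2]>70)).astype(np.uint8)
    n,l,st,ce=cv2.connectedComponentsWithStats(m)
    for i in range(1,n):
        if st[i,4]<500: continue
        ys,xs=np.where(l==i); P=np.array([px2w("wrist",(u,v),zf,cal)[:2] for u,v in zip(xs,ys)])
        (c,wh,a)=cv2.minAreaRect((P*1000).astype(np.float32))
        _,_,vt=np.linalg.svd(P-P.mean(0),full_matrices=False)
        ax=vt[0]; print(np.round(ce[i],0),"rect",np.round(c,1),np.round(wh,1),"ang",round(a,2),"mean",np.round(P.mean(0)*1000,1),"pca",round(np.degrees(np.arctan2(ax[1],ax[0])),2))
    return im,cal
E
python3 - <<'E'
from seg import *
print(arm.read_state()["ee_pos"],arm.read_state()["joints"])
im,cal=yellow("w1.png")
for t in TH[4:]:
    for d in spotter.place_of("wrist",t)[:2]:
        print(t,np.round(d["position"],1),round(d["p"],2),np.round(px2w("wrist",d["position"],0,cal),3))
E
```

```text
[ 0.59902446 -0.24062664  0.35973483] [-5.65336054e-01  2.75637353e-01  1.28030811e+00 -3.02713358e-04
  1.58648287e+00  1.00703184e+00]
insert_plane [421.4 187. ] 0.81 [ 0.551 -0.438  0.   ]
insert_chisel [132.4 117.9] 0.81 [ 0.643 -0.051  0.   ]
insert_screwdriver [328.5 159.3] 0.71 [ 0.589 -0.308  0.   ]
insert_clamp [227.5 123.5] 0.76 [ 0.636 -0.174  0.   ]
insert_clamp [173.1 266.1] 0.66 [ 0.43  -0.085 -0.   ]
green_tin [175.3 268.7] 0.78 [ 0.426 -0.088  0.   ]
walnut_strip [258.1 278.8] 0.77 [ 0.409 -0.21  -0.   ]
```

View pics/w1.png

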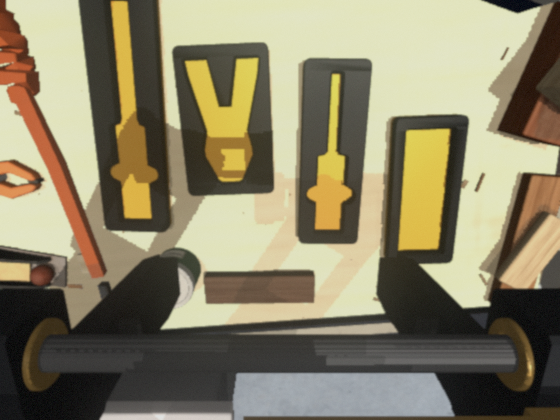

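The wrist view shows the pockets: chisel (133,110, top cut off), clamp (225,120), screwdriver (330,150), plane (425,190). The tin is at (180,275) and the strip at (258,287). I need a looser yellow threshold and a second view a little further left.

Run:
```python
from h import *
hsv=cv2.cvtColor(cv2.imread("pics/w1.png"),cv2.COLOR_BGR2HSV)
for u,v in [(122,60),(133,173),(138,205),(225,130),(220,160),(245,80),(425,190),(328,215),(155,200),(400,60),(258,205),(330,350)]: print((u,v),hsv[v,u])
plan([(0.65,-0.13,0.36,-np.pi/2,3)])
```

```text
(122, 60) [ 22 172 220]
(133, 173) [ 19 176 158]
(138, 205) [ 22 171 221]
(225, 130) [ 24 166 221]
(220, 160) [ 19 172 154]
(245, 80) [ 26 155 222]
(425, 190) [ 24 166 223]
(328, 215) [ 19 171 221]
(155, 200) [18 67 57]
(400, 60) [ 32  39 227]
(258, 205) [ 21  68 221]
(330, 350) [30 12 85]
T [[0.28,-0.61,0.0],[0.28,-0.61,0.0],[0.28,-0.62,0.0]]
R [[0.0,-0.0,-0.0],[0.0,-0.0,-0.01],[0.0,-0.0,0.0]]
3
```

Request:
send_rows --translation '[[0.28,-0.61,0],[0.28,-0.61,0],[0.28,-0.62,0],[0,0,0],[0,0,0],[0,0,0]]' --delta_rot '[[0,0,0],[0,0,0],[0,0,0],[0,0,0],[0,0,0],[0,0,0]]' --jaw '[1,1,1,1,1,1]'

```text
time: 3.82
ee_pos: [0.65, -0.1306, 0.3601]
tool_rot: [3.141, -0.003, -0.0]
contact_force: [-0.2, -0.1, 0.0]
width: 1.002
grasp_force: 0.0
```

```bash
sed -i 's/hsv\[...,0\]>20/hsv[...,0]>14/; s/>180/>115/; s/im=save("wrist",name); hsv/im=save("wrist",name) if isinstance(name,str) else name; hsv/; s/cal=get_calibration("wrist")/cal=cal or get_calibration("wrist")/; s/def yellow(name,zf=0.008)/def yellow(name,zf=0.008,cal=None)/' seg.py
python3 - <<'E'
from seg import *
p,r=tool(); cal=get_calibration("wrist"); T2=np.array(cal["pose"])
# rebuild view-1 calibration: same tool->camera offset, pose of view 1
Tt=np.eye(4);Tt[:3,:3]=r.as_matrix();Tt[:3,3]=p; X=np.linalg.inv(Tt)@T2
T1=np.eye(4);T1[:3,:3]=R.from_rotvec([-3.141,0.002,0.001]).as_matrix();T1[:3,3]=[0.59902446,-0.24062664,0.35973483]
c1=dict(camera_matrix=cal["camera_matrix"],pose=T1@X)
print("view1");yellow(cv2.imread("pics/w1.png")[:,:,::-1].copy(),cal=c1)
print("view2",p);im,cal=yellow("w2.png")
for t in TH[4:8]:
    for d in spotter.place_of("wrist",t)[:2]:
        print(t,np.round(d["position"],1),round(d["p"],2),np.round(px2w("wrist",d["position"],0,cal),3))
E
```

```text
view1
[130. 125.] rect [641.2 -56.7] [ 63.9 272.9] ang 82.16 mean [630.7 -48.6] pca 178.21
[226. 117.] rect [ 637.3 -172.7] [155.6  91. ] ang 2.11 mean [ 644.2 -172.9] pca -177.53
[330. 172.] rect [ 591.6 -318.2] [ 62.5 207.9] ang 79.56 mean [ 572.3 -309.9] pca 179.17
[423. 188.] rect [ 545.4 -436.8] [172.1  60.5] ang 2.19 mean [ 549.6 -436.5] pca -177.84
[526. 358.] rect [ 278.7 -629. ] [135.   27.9] ang 15.18 mean [ 272.9 -633.2] pca -161.99
view2 [ 0.65002898 -0.13060778  0.36013009]
[218. 164.] rect [641.  -42.7] [272.2  66.2] ang 4.75 mean [631.3 -49.7] pca 178.15
[310. 157.] rect [ 637.4 -172.9] [155.5  90.1] ang 2.22 mean [ 644. -173.] pca -177.6
[409. 207.] rect [ 595.5 -319.7] [ 60.3 199.2] ang 79.49 mean [ 573.8 -310.8] pca 179.22
[498. 224.] rect [ 545.5 -437.7] [170.7  58. ] ang 2.04 mean [ 549.7 -437.4] pca -177.89
insert_plane [496.2 226.5] 0.69 [ 0.544 -0.441  0.   ]
insert_chisel [219.2 159.1] 0.83 [ 0.64  -0.051  0.   ]
insert_chisel [ 74.4 209.5] 0.29 [0.569 0.156 0.   ]
insert_screwdriver [406.2 197.2] 0.71 [ 0.587 -0.308  0.   ]
insert_clamp [308.1 161.5] 0.83 [ 0.637 -0.171  0.   ]
```

View pics/w2.png

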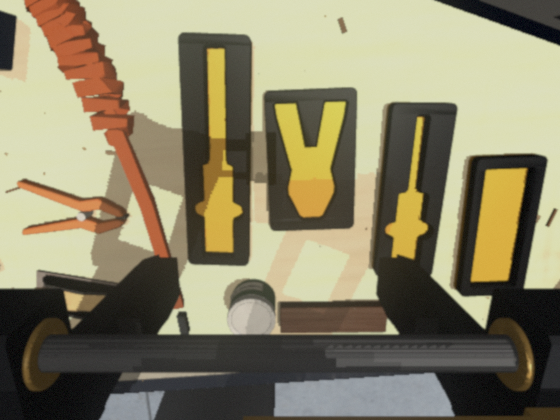

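Run:
```python
from seg import *
for z in (0.4,0.5,0.6,0.7,0.8,0.9,1.0): print(z,np.round(px2w("top",(187,236),z),2),np.round(w2px("side",px2w("top",(187,236),z))),np.round(w2px("side",px2w("top",(160,190),z))))
cal=get_calibration("wrist"); p,r=tool()
Tt=np.eye(4);Tt[:3,:3]=r.as_matrix();Tt[:3,3]=p; X=np.linalg.inv(Tt)@np.array(cal["pose"])
np.save("X.npy",X)
T1=np.eye(4);T1[:3,:3]=R.from_rotvec([-3.141,0.002,0.001]).as_matrix();T1[:3,3]=[0.59902446,-0.24062664,0.35973483]
c1=dict(camera_matrix=cal["camera_matrix"],pose=T1@X)
for nm,c in (("w1",c1),("w2",cal)):
    hsv=cv2.cvtColor(cv2.imread(f"pics/{nm}.png"),cv2.COLOR_BGR2HSV)
    m=((hsv[...,0]>14)&(hsv[...,0]<35)&(hsv[...,1]>115)&(hsv[...,2]>70)).astype(np.uint8)
    n,l,st,ce=cv2.connectedComponentsWithStats(m)
    for i in range(1,n):
        if st[i,4]<1500: continue
        ys,xs=np.where(l==i); P=np.array([px2w("wrist",(u,v),.008,c)[:2] for u,v in zip(xs,ys)])*1000
        o=P.mean(0); a=np.linalg.svd(P-o,full_matrices=False)[2][0]; a*=np.sign(a[0]); s=(P-o)@a; t=(P-o)@[-a[1],a[0]]
        c0=o+a*(s.max()+s.min())/2
        print(nm,np.round(ce[i]),"L",round(np.ptp(s),1),"W",round(np.ptp(t),1),"centre",np.round(c0,1),"ang",round(np.degrees(np.arctan2(a[1],a[0])),2),
         "mid lateral far/near",[round(float((t[k].max()+t[k].min())/2),1) for k in (s>s.max()-20,s<s.min()+20)])
plan([(0.53,0.27,0.36,-np.pi/2,8)])
```

```text
0.4 [0.43 0.3  0.4 ] [285. 163.] [225. 170.]
0.5 [0.42 0.28 0.5 ] [292. 123.] [233. 130.]
0.6 [0.41 0.26 0.6 ] [301.  79.] [243.  84.]
0.7 [0.4  0.24 0.7 ] [310.  28.] [253.  32.]
0.8 [0.39 0.22 0.8 ] [321. -31.] [266. -28.]
0.9 [0.38 0.2  0.9 ] [333. -99.] [280. -98.]
1.0 [0.37 0.18 1.  ] [ 348. -180.] [ 297. -179.]
w1 [130. 125.] L 272.3 W 64.4 centre [642.4 -49. ] ang -1.79 mid lateral far/near [-0.1, -0.0]
w1 [226. 117.] L 155.8 W 91.0 centre [ 637.4 -173.2] ang 2.47 mid lateral far/near [-0.1, -0.1]
w1 [330. 172.] L 207.9 W 62.9 centre [ 594.2 -310.2] ang -0.83 mid lateral far/near [0.3, 0.1]
w1 [423. 188.] L 172.1 W 60.6 centre [ 545.4 -436.7] ang 2.16 mid lateral far/near [0.2, 0.0]
w2 [218. 164.] L 271.7 W 66.4 centre [642.4 -49.4] ang -1.82 mid lateral far/near [0.2, 0.6]
w2 [310. 157.] L 155.6 W 90.1 centre [ 637.8 -172.7] ang 2.43 mid lateral far/near [0.2, 0.1]
w2 [409. 207.] L 200.7 W 61.6 centre [ 597.6 -310.5] ang -0.76 mid lateral far/near [0.1, 0.2]
w2 [498. 224.] L 170.6 W 58.0 centre [ 546. -437.] ang 2.13 mid lateral far/near [0.1, -0.0]
T [[-0.25,-0.83,0.0],[-0.25,-0.84,0.0],[-0.25,-0.83,0.0],[-0.26,-0.83,0.0],[-0.25,-0.84,0.0],[-0.25,-0.83,0.0],[-0.25,-0.83,0.0],[-0.25,-0.84,0.0]]
R [[0.0,-0.0,-0.0],[0.0,-0.0,-0.0],[0.0,-0.0,-0.0],[0.0,-0.0,-0.01],[0.0,-0.0,0.0],[0.0,-0.0,0.0],[0.0,-0.0,0.0],[0.0,-0.0,-0.0]]
8
```

Request:
send_rows --translation '[[-0.25,-0.83,0],[-0.25,-0.84,0],[-0.25,-0.83,0],[-0.26,-0.83,0],[-0.25,-0.84,0],[-0.25,-0.83,0],[-0.25,-0.83,0],[-0.25,-0.84,0],[0,0,0],[0,0,0]]' --delta_rot '[[0,0,0],[0,0,0],[0,0,0],[0,0,0],[0,0,0],[0,0,0],[0,0,0],[0,0,0],[0,0,0],[0,0,0]]' --jaw '[1,1,1,1,1,1,1,1,1,1]'

```text
time: 5.32
ee_pos: [0.53, 0.2704, 0.3601]
tool_rot: [3.141, 0.0, 0.0]
contact_force: [-1.3, 0.6, -0.7]
width: 0.998
grasp_force: 0.0
```

Run:
```python
from h import *
s=arm.read_state(); print(s["time"],s["ee_pos"],s["joints"],s["contact_force"])
cal=get_calibration("wrist"); save("wrist","w3.png"); np.save("c3.npy",cal["pose"])
for t in TH[:4]:
    for d in spotter.place_of("wrist",t)[:2]:
        print(t,np.round(d["position"],1),round(d["p"],2),np.round(px2w("wrist",d["position"],0,cal),3))
```

```text
5.325 [0.53001584 0.2703991  0.360122  ] [ 2.72748562e-01  1.58717043e-01  1.41790576e+00 -5.77499814e-04
  1.56492945e+00  1.84341311e+00] [-1.33167211  0.60348539 -0.66739546]
block_plane [362.8 215.7] 0.6 [0.44  0.151 0.   ]
chisel [177.4 189.7] 0.62 [0.478 0.41  0.   ]
screwdriver [185.3  89.6] 0.98 [0.61  0.389 0.   ]
spring_clamp [368.  123.4] 0.81 [0.568 0.153 0.   ]
spring_clamp [  9.8 116.5] 0.73 [0.576 0.62  0.   ]
```

View pics/w3.png

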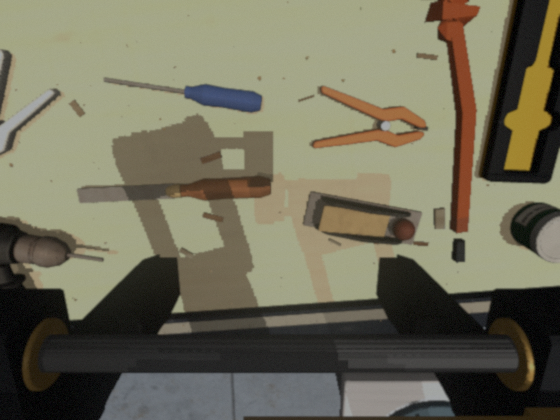

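The wrist view shows four things with their handle and jaw directions:
- Screwdriver: tip at (105,79), blue handle to (262,103).
- Chisel: blade tip (80,195), handle end (270,187).
- Orange clamp: jaws right at (422,131), handles left.
- Plane: centre (362,217), knob right.

The white clamp at (10,130) is left alone.

Run:
```python
from h import *
cal=get_calibration("wrist"); im=cv2.imread("pics/w3.png"); hsv=cv2.cvtColor(im,cv2.COLOR_BGR2HSV).astype(int); H,S,V=[hsv[...,i] for i in range(3)]
def fit(m,z,box,nm):
    x0,y0,x1,y1=box; q=np.zeros_like(m); q[y0:y1,x0:x1]=m[y0:y1,x0:x1]; q=q.astype(np.uint8)
    n,l,st,_=cv2.connectedComponentsWithStats(q); i=1+st[1:,4].argmax(); ys,xs=np.where(l==i)
    P=np.array([px2w("wrist",(u,v),z,cal)[:2] for u,v in zip(xs,ys)])*1000
    o=P.mean(0); a=np.linalg.svd(P-o,full_matrices=False)[2][0]; a*=-np.sign(a[1]); s=(P-o)@a; t=(P-o)@[-a[1],a[0]]
    print(nm,"px",len(xs),xs.min(),xs.max(),ys.min(),ys.max(),"L",round(np.ptp(s),1),"W",round(np.ptp(t),1),"mean",np.round(o,1),"mid",np.round(o+a*(s.max()+s.min())/2,1),"dir",round(np.degrees(np.arctan2(a[1],a[0])),2),"rect",cv2.minAreaRect(P.astype(np.float32)))
fit((H>100)&(H<135)&(S>100),.014,(150,60,300,130),"sd handle")
fit((H<22)&(S>150)&(V>60),.015,(165,165,290,210),"chisel handle")
fit((H<22)&(S>120)&(V>90),.012,(290,70,440,160),"clamp")
fit((V<115)|((S>110)&(H<25)),.03,(295,185,425,250),"plane")
im2=im[165:260,60:440]; cv2.imwrite("pics/cropL.png",cv2.resize(im2,None,fx=2.1,fy=2.1,interpolation=cv2.INTER_CUBIC))
for nm,uv,z in [("sd tip",(105,79),.014),("ch tip",(80,195),.015),("ch end",(271,186),.015)]: print(nm,np.round(px2w("wrist",uv,z,cal)*1000,1))
```

```text
sd handle px 627 186 253 86 108 L 83.3 W 21.5 mean [603.5 340.4] mid [603.9 342.6] dir -99.27 rect ((602.0166015625, 343.0036926269531), (83.07379150390625, 20.828475952148438), 82.30941772460938)
chisel handle px 2 238 239 181 182 L 1.9 W 0.0 mean [493.7 322.6] mid [493.7 322.6] dir -136.73 rect ((493.65985107421875, 322.6042175292969), (1.8752846717834473, 0.0), -136.72698974609375)
clamp px 1097 321 425 87 127 L 142.1 W 22.6 mean [586.8 146.1] mid [587.9 149.7] dir -106.06 rect ((587.0071411132812, 149.90208435058594), (141.65411376953125, 21.71031379699707), 76.40860748291016)
plane px 2607 303 419 192 244 L 152.1 W 59.9 mean [447.2 157.4] mid [447.7 159.5] dir -103.68 rect ((443.5237731933594, 160.24984741210938), (151.22433471679688, 56.686614990234375), 79.57247161865234)
sd tip [622.5 482.3  14. ]
ch tip [475.  536.5  15. ]
ch end [487.5 279.4  15. ]
```

View pics/cropL.png

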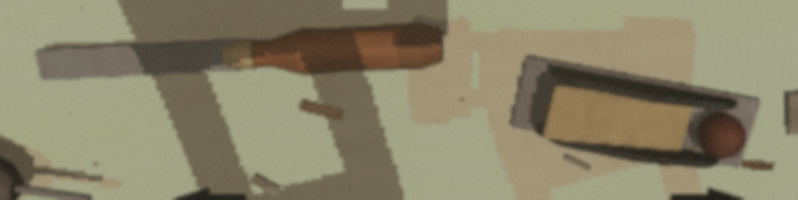

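Run:
```python
from h import *
cal=get_calibration("wrist"); im=cv2.imread("pics/w3.png"); hsv=cv2.cvtColor(im,cv2.COLOR_BGR2HSV).astype(int); H,S,V=[hsv[...,i] for i in range(3)]
m=(H<22)&(S>120)&(V>60); ys,xs=np.where(m[70:160,295:435]); ys+=70; xs+=295
P=np.array([px2w("wrist",(u,v),.012,cal)[:2] for u,v in zip(xs,ys)])*1000
hull=cv2.minAreaRect(P.astype(np.float32)); print("clamp rect",hull, len(xs))
o=P.mean(0);a=np.linalg.svd(P-o,full_matrices=False)[2][0]; a*=-np.sign(a[1]); print("pca jaws dir",np.degrees(np.arctan2(a[1],a[0])),o); s=(P-o)@a; print(np.ptp(s), "centre",o+a*(s.max()+s.min())/2)
for b in np.arange(s.min(),s.max(),16):
    k=(s>=b)&(s<b+16); t=((P-o)@[-a[1],a[0]])[k]; print(round(b+8-(s.max()+s.min())/2),np.round([t.min(),t.max(),(t.min()+t.max())/2],1))
C=[px2w("wrist",u,.006,cal)*1000 for u in [(311,191.7),(303.8,225),(421,211.7),(414.8,243.6)]]
C=np.array(C)[:,:2]; print("plane",C.round(1).tolist(),C.mean(0)); d=(C[2]+C[3]-C[0]-C[1])/2; print(np.linalg.norm(d),np.degrees(np.arctan2(d[1],d[0])), np.linalg.norm(C[0]-C[1]))
```

```text
clamp rect ((568.4094848632812, 151.8612060546875), (139.03460693359375, 74.85274505615234), 83.29300689697266) 2152
pca jaws dir -96.6990491511748 [569.00378467 148.05380672]
139.03989154776787 centre [569.43703354 151.7424069 ]
-62 [-38.5  36.4  -1. ]
-46 [-35.7  33.3  -1.2]
-30 [-31.1  30.1  -0.5]
-14 [-27.9  26.1  -0.9]
2 [-23.4  22.   -0.7]
18 [-22.6  23.    0.2]
34 [-25.2  24.2  -0.5]
50 [-21.8  21.3  -0.2]
66 [-14.6  13.4  -0.6]
plane [[477.2, 225.0], [428.7, 233.8], [448.3, 71.3], [400.3, 74.5]] [438.60857745 151.1384773 ]
159.08011258722712 -100.35188627207903 49.292955155942266
```

```bash
sed -i 's/dy=(yt-y0.*$/dy=np.radians(yaw)-y0 if yaw is not None else 0/; s/yt=y0 if yaw.*$/pass/' h.py
python3 - <<'E'
from h import *
plan([(0.4386,0.1511,0.10,-10.35,14),(0.4386,0.1511,0.029,-10.35,3)])
E
```

```text
T [[-0.11,0.14,0.31],[-0.12,0.13,0.31],[-0.14,0.12,0.31],[-0.14,0.1,0.31],[-0.16,0.09,0.31],[-0.16,0.07,0.31],[-0.17,0.06,0.31],[-0.17,0.04,0.31],[-0.18,0.02,0.31],[-0.18,-0.0,0.31],[-0.18,-0.01,0.31],[-0.17,-0.04,0.31],[-0.17,-0.05,0.31],[-0.17,-0.06,0.31],[0.0,-0.0,0.39],[0.0,-0.0,0.4],[0.0,-0.0,0.39]]
R [[0.0,0.0,-0.95],[0.0,0.0,-0.95],[0.0,0.0,-0.95],[0.0,0.0,-0.95],[0.0,0.0,-0.95],[0.0,0.0,-0.95],[0.0,0.0,-0.95],[0.0,0.0,-0.95],[0.0,0.0,-0.95],[0.0,0.0,-0.95],[0.0,0.0,-0.95],[0.0,0.0,-0.95],[0.0,0.0,-0.95],[0.0,0.0,-0.95],[0.0,0.0,0.0],[0.0,0.0,0.0],[0.0,0.0,0.0]]
17
```

Request:
send_rows --translation '[[-0.11,0.14,0.31],[-0.12,0.13,0.31],[-0.14,0.12,0.31],[-0.14,0.1,0.31],[-0.16,0.09,0.31],[-0.16,0.07,0.31],[-0.17,0.06,0.31],[-0.17,0.04,0.31],[-0.18,0.02,0.31],[-0.18,0,0.31]]' --delta_rot '[[0,0,-0.95],[0,0,-0.95],[0,0,-0.95],[0,0,-0.95],[0,0,-0.95],[0,0,-0.95],[0,0,-0.95],[0,0,-0.95],[0,0,-0.95],[0,0,-0.95]]' --jaw '[1,1,1,1,1,1,1,1,1,1]'

```text
time: 6.82
ee_pos: [0.4646, 0.185, 0.1737]
tool_rot: [2.759, 1.501, 0.0]
contact_force: [0.1, -0.2, -0.1]
width: 1.002
grasp_force: 0.0
```

Request:
send_rows --translation '[[-0.18,-0.01,0.31],[-0.17,-0.04,0.31],[-0.17,-0.05,0.31],[-0.17,-0.06,0.31],[0,0,0],[0,0,0],[0,0,0]]' --delta_rot '[[0,0,-0.95],[0,0,-0.95],[0,0,-0.95],[0,0,-0.95],[0,0,0],[0,0,0],[0,0,0]]' --jaw '[1,1,1,1,1,1,1]'

```text
time: 7.7
ee_pos: [0.4395, 0.1523, 0.1007]
tool_rot: [2.41, 2.013, 0.003]
contact_force: [0.1, 0.7, -0.4]
width: 1.001
grasp_force: 0.0
```

Run:
```python
from h import *
cal=get_calibration("wrist"); im=save("wrist","w4.png")
for t in TH[:4]:
    for d in spotter.place_of("wrist",t)[:2]:
        print(t,np.round(d["position"],1),round(d["p"],2),np.round(px2w("wrist",d["position"],0,cal),3))
# expected plane sole corners and TCP projections
o=np.array([.4386,.1511]);a=np.radians(-100.35);e=np.array([np.cos(a),np.sin(a)]);n=np.array([-e[1],e[0]])
for s,t in ((-1,-1),(-1,1),(1,1),(1,-1)):
    q=w2px("wrist",[*(o+.08*s*e+.025*t*n),.006]); im=cv2.circle(im,(int(q[0]),int(q[1])),4,(255,0,255),1)
cv2.imwrite("pics/w4m.png",im[:,:,::-1])
plan([(0.4386,0.1511,0.029,-10.35,4)]); print(arm.read_state()["ee_pos"])
```

```text
block_plane [275.7 212.3] 0.71 [0.439 0.154 0.   ]
spring_clamp [469.1 180.9] 0.57 [0.566 0.153 0.   ]
T [[-0.01,0.0,0.3],[-0.0,0.0,0.29],[-0.01,0.0,0.3],[-0.0,0.0,0.29]]
R [[0.0,-0.0,0.01],[0.0,-0.0,0.0],[0.0,-0.0,0.01],[0.01,-0.0,0.0]]
4
[0.43865631 0.15230898 0.10001301]
```

View pics/w4m.png

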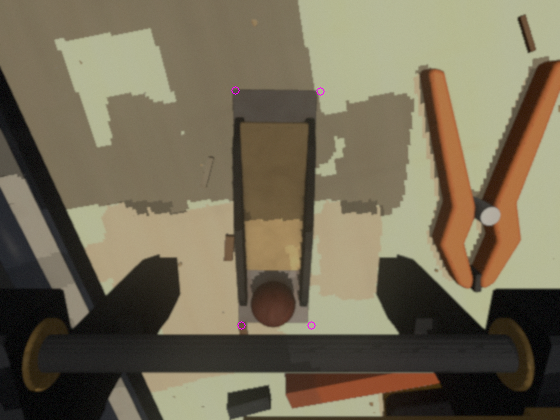

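The marks land on the sole corners to about 1–2 px, so the plane measurement holds from a second view. Now I grasp it.

Request:
send_rows --translation '[[-0.02,0,0.3],[0,0,0.3],[0,0,0.3],[0,0,0.28],[0,0,0],[0,0,0],[0,0,0],[0,0,0],[0,0,0],[0,0,0]]' --delta_rot '[[0,0,0],[0,0,0],[0,0,0],[0,0,0],[0,0,0],[0,0,0],[0,0,0],[0,0,0],[0,0,0],[0,0,0]]' --jaw '[1,1,1,1,1,0.3,0.3,0.3,0.3,0.3]' --newtons 45

```text
time: 9.2
ee_pos: [0.4374, 0.1511, 0.029]
tool_rot: [-2.409, -2.014, 0.002]
contact_force: [-4.0, 0.9, 5.9]
width: 0.515
grasp_force: 45.0
```

Run:
```python
from h import *
s=arm.read_state(); print(s["ee_pos"],s["tool_rot"],s["width"],s["grasp_force"],s["contact_force"],s["time"])
p,r=tool()
a=np.array([.4386,.1511]); 
plan([(p[0],p[1],0.16,-10.35,4),(0.5456,-0.4369,0.16,-87.85,14),(0.5456,-0.4369,0.06,-87.85,4)])
```

```text
[0.4374181  0.15108667 0.02897462] [-2.40937780e+00 -2.01399284e+00  2.02280213e-03] 0.5146380507649984 44.98805990078836 [-3.99636906  0.91642772  5.87896761] 9.2
T [[-0.0,-0.0,-0.55],[-0.0,-0.0,-0.54],[-0.0,-0.0,-0.55],[-0.0,-0.0,-0.54],[-0.67,0.25,-0.0],[-0.63,0.32,-0.0],[-0.61,0.37,-0.0],[-0.56,0.43,-0.0],[-0.52,0.49,-0.0],[-0.48,0.53,-0.0],[-0.42,0.58,-0.0],[-0.36,0.61,-0.0],[-0.3,0.64,-0.0],[-0.23,0.68,-0.0],[-0.17,0.69,-0.0],[-0.11,0.7,-0.0],[-0.03,0.71,-0.0],[0.03,0.71,-0.0],[0.0,0.0,0.42],[0.0,0.0,0.41],[0.0,0.0,0.42],[0.0,0.0,0.42]]
R [[-0.0,0.0,0.01],[-0.01,0.0,0.0],[-0.0,0.0,0.01],[-0.01,0.0,0.0],[0.0,-0.0,0.92],[0.0,-0.0,0.93],[0.0,-0.0,0.92],[0.0,-0.0,0.92],[0.0,-0.0,0.92],[0.0,-0.0,0.93],[0.0,-0.0,0.92],[0.0,-0.0,0.92],[0.0,-0.0,0.93],[0.0,-0.0,0.92],[0.0,-0.0,0.92],[0.0,-0.0,0.92],[0.0,-0.0,0.93],[0.0,-0.0,0.92],[0.0,-0.0,-0.0],[0.0,-0.0,-0.0],[0.0,-0.0,-0.0],[0.0,-0.0,-0.0]]
22
```

Request:
send_rows --translation '[[0,0,-0.55],[0,0,-0.54],[0,0,-0.55],[0,0,-0.54],[-0.67,0.25,0],[-0.63,0.32,0],[-0.61,0.37,0],[-0.56,0.43,0],[-0.52,0.49,0],[-0.48,0.53,0]]' --delta_rot '[[0,0,0],[0,0,0],[0,0,0],[0,0,0],[0,0,0.92],[0,0,0.93],[0,0,0.92],[0,0,0.92],[0,0,0.92],[0,0,0.93]]' --jaw '[0.3,0.3,0.3,0.3,0.3,0.3,0.3,0.3,0.3,0.3]'

```text
time: 10.45
ee_pos: [0.4839, -0.1019, 0.1582]
tool_rot: [-2.886, -1.236, 0.003]
contact_force: [-0.1, 0.2, -7.2]
width: 0.52
grasp_force: 45.0
```

Request:
send_rows --translation '[[-0.42,0.58,0],[-0.36,0.61,0],[-0.3,0.64,0],[-0.23,0.68,0],[-0.17,0.69,0],[-0.11,0.7,0],[-0.03,0.71,0],[0.03,0.71,0],[0,0,0.42],[0,0,0.42]]' --delta_rot '[[0,0,0.92],[0,0,0.92],[0,0,0.93],[0,0,0.92],[0,0,0.92],[0,0,0.92],[0,0,0.93],[0,0,0.92],[0,0,0],[0,0,0]]' --jaw '[0.3,0.3,0.3,0.3,0.3,0.3,0.3,0.3,0.3,0.3]'

```text
time: 11.7
ee_pos: [0.5462, -0.4363, 0.1061]
tool_rot: [-3.138, -0.061, 0.004]
contact_force: [-0.5, 1.2, -7.8]
width: 0.518
grasp_force: 45.0
```

Request:
send_rows --translation '[[0,0,0],[0,0,0],[0,0,0]]' --delta_rot '[[0,0,0],[0,0,0],[0,0,0]]' --jaw '[0.3,0.3,0.3]'

```text
time: 12.08
ee_pos: [0.5482, -0.4371, 0.1108]
tool_rot: [3.139, 0.063, 0.002]
contact_force: [1.6, -0.2, -6.9]
width: 0.519
grasp_force: 45.0
```

Run:
```python
from h import *
s=arm.read_state(); print(s["ee_pos"],s["tool_rot"],s["width"],s["grasp_force"],s["contact_force"],s["time"])
im=save("wrist","w5.png")
# expected pocket rim (insert estimate) and the tool's sole, if grasp is centred
def rect(c,ang,hx,hy,z,col):
    a=np.radians(ang);e=np.array([np.cos(a),np.sin(a)]);n=np.array([-e[1],e[0]])
    q=[w2px("wrist",[*(np.array(c)+hy*u*e+hx*v*n),z]) for u,v in((-1,-1),(-1,1),(1,1),(1,-1))]
    cv2.polylines(im,[np.array(q,np.int32)],True,col,1)
rect((.5456,-.4369),2.15,.033,.088,.022,(255,0,255)); rect((.5456,-.4369),2.15,.046,.102,.022,(0,255,255))
p,r=tool(); rect(p[:2],2.15,.025,.08,p[2]-.023,(0,255,0))
cv2.imwrite("pics/w5m.png",im[:,:,::-1])
plan([(0.5456,-0.4369,0.039,-87.85,5)])
```

```text
[ 0.54817137 -0.43712482  0.11083835] [3.13913334e+00 6.26876549e-02 2.40267932e-03] 0.5187245505059086 44.97102977518807 [ 1.61624675 -0.23546443 -6.92598434] 12.075
T [[-0.01,-0.0,0.24],[-0.01,-0.0,0.24],[-0.01,-0.0,0.24],[-0.0,-0.01,0.24],[-0.01,0.0,0.24]]
R [[0.0,-0.0,0.0],[0.01,-0.01,0.01],[0.0,0.0,0.0],[0.0,-0.0,0.01],[0.01,-0.0,0.0]]
5
```

View pics/w5m.png

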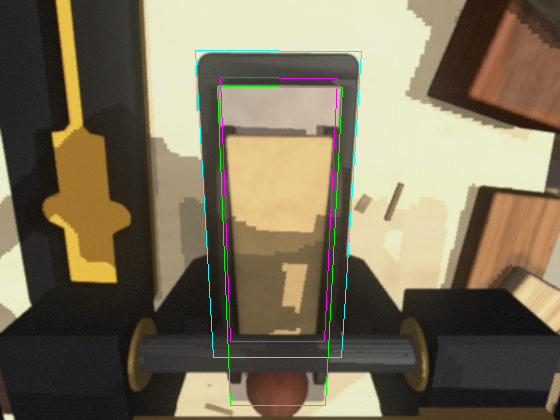

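Tool (green) and board (cyan) outlines match the picture. Lowering.

Request:
send_rows --translation '[[-0.02,0,0.24],[-0.02,0,0.24],[0,0,0.24],[0,0,0.24],[0,0,0.15],[0,0,0.05],[0,0,0.04],[0,0,0]]' --delta_rot '[[0,0,0],[0,0,0.02],[0,0,0],[0,0,0],[0,0,0],[0,0,0],[0,0,0],[0,0,0]]' --jaw '[0.3,0.3,0.3,0.3,0.3,0.3,0.3,0.3]'

```text
time: 13.12
ee_pos: [0.5453, -0.4369, 0.0377]
tool_rot: [3.14, 0.059, 0.001]
contact_force: [0.4, -1.0, -6.9]
width: 0.516
grasp_force: 45.0
```

Request:
send_rows --translation '[[0,0,0.01],[0,0,0],[0,0,0],[0,0,-0.3],[0,0,-0.8],[0,0,-0.8],[0,0,0]]' --delta_rot '[[0,0,0],[0,0,0],[0,0,0],[0,0,0],[0,0,0],[0,0,0],[0,0,0]]' --jaw '[0.66,0.66,0.66,0.66,0.7,0.8,0.8]'

```text
time: 14.0
ee_pos: [0.5477, -0.4394, 0.1584]
tool_rot: [3.132, 0.059, 0.012]
contact_force: [0.8, -0.6, 0.5]
width: 0.797
grasp_force: 0.0
```

Run:
```python
from h import *
s=arm.read_state(); print(s["ee_pos"],s["width"],s["contact_force"],s["time"]); save("wrist","w6.png")
for d in spotter.place_of("wrist","block_plane")[:2]: print(d["p"],d["position"],px2w("wrist",d["position"],0.008))
plan([(0.603,0.3375,0.13,-7.65,14)])
```

```text
[ 0.54766826 -0.43938245  0.15842423] 0.7974023466235584 [ 0.81665307 -0.64171929  0.4982473 ] 14.0
0.85 [272.1, 194.0] [ 0.54744025 -0.43211213  0.008     ]
T [[0.1,-0.92,0.03],[0.2,-0.9,0.02],[0.28,-0.88,0.03],[0.37,-0.85,0.02],[0.45,-0.81,0.03],[0.53,-0.75,0.02],[0.61,-0.7,0.03],[0.67,-0.64,0.03],[0.73,-0.57,0.02],[0.78,-0.49,0.03],[0.83,-0.41,0.02],[0.87,-0.32,0.03],[0.89,-0.24,0.03],[0.91,-0.14,0.02]]
R [[0.0,0.0,-0.95],[0.0,0.0,-0.96],[0.01,0.0,-0.95],[-0.0,0.0,-0.96],[-0.0,-0.0,-0.95],[0.0,-0.0,-0.96],[0.0,-0.0,-0.95],[0.0,0.0,-0.96],[0.01,0.0,-0.95],[-0.0,0.0,-0.96],[-0.0,-0.0,-0.95],[0.0,-0.0,-0.96],[0.0,0.0,-0.95],[0.0,0.0,-0.96]]
14
```

View pics/w6.png

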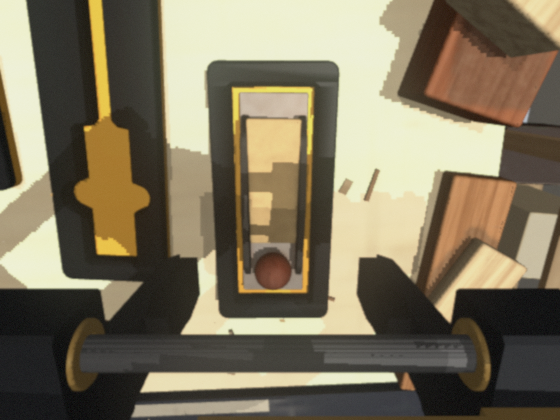

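The plane lies centred in its pocket, with a yellow margin all round (pocket (233–313, 88–293)). Next, the screwdriver.

Request:
send_rows --translation '[[0.1,-0.92,0.03],[0.2,-0.9,0.02],[0.28,-0.88,0.03],[0.37,-0.85,0.02],[0.45,-0.81,0.03],[0.53,-0.75,0.02],[0.61,-0.7,0.03],[0.67,-0.64,0.03],[0.73,-0.57,0.02],[0.78,-0.49,0.03]]' --delta_rot '[[0,0,-0.95],[0,0,-0.96],[0,0,-0.95],[0,0,-0.96],[0,0,-0.95],[0,0,-0.96],[0,0,-0.95],[0,0,-0.96],[0,0,-0.95],[0,0,-0.96]]' --jaw '[0.8,0.8,0.8,0.8,0.8,0.8,0.8,0.8,0.8,0.8]'

```text
time: 15.35
ee_pos: [0.5846, 0.1183, 0.1334]
tool_rot: [-2.724, -1.561, 0.004]
contact_force: [0.9, -0.2, 0.2]
width: 0.798
grasp_force: 0.0
```

Request:
send_rows --translation '[[0.83,-0.41,0.02],[0.87,-0.32,0.03],[0.89,-0.24,0.03],[0.91,-0.14,0.02],[0,0,0],[0,0,0],[0,0,0]]' --delta_rot '[[0,0,-0.95],[0,0,-0.96],[0,0,-0.95],[0,0,-0.96],[0,0,0],[0,0,0],[0,0,0]]' --jaw '[0.8,0.8,0.8,0.8,0.8,0.8,0.8]'

```text
time: 16.23
ee_pos: [0.6027, 0.336, 0.1284]
tool_rot: [-2.366, -2.066, 0.002]
contact_force: [0.1, -0.2, -0.3]
width: 0.797
grasp_force: 0.0
```

Run:
```python
from h import *
s=arm.read_state(); print(s["ee_pos"],s["tool_rot"],s["time"])
cal=get_calibration("wrist"); im=save("wrist","w7.png")
for d in spotter.place_of("wrist","screwdriver")[:2]: print(d["p"],d["position"],px2w("wrist",d["position"],0.0))
hsv=cv2.cvtColor(im,cv2.COLOR_RGB2HSV); m=cv2.inRange(hsv,(100,90,20),(135,255,255)); n,l,st,_=cv2.connectedComponentsWithStats(m); i=1+st[1:,4].argmax(); ys,xs=np.where(l==i); print(st[i])
for z in (.014,.028):
    P=np.array([px2w("wrist",(u,v),z,cal)[:2] for u,v in zip(xs,ys)])*1000
    o=P.mean(0);a=np.linalg.svd(P-o,full_matrices=False)[2][0]; a*=-np.sign(a[1]);t=(P-o)@a; w=(P-o)@[-a[1],a[0]]; print(z,o,np.degrees(np.arctan2(a[1],a[0])),np.ptp(t),"W",np.ptp(w),"front",o+a*t.min(),"rear",o+a*t.max())
```

```text
[0.60267247 0.3360163  0.12843418] [-2.36604879 -2.06616869  0.00248547] 16.225
0.7 [276.0, 130.3] [0.60923846 0.38841092 0.        ]
[ 258  195   33   75 1974]
0.014 [598.4349043  321.39217523] -98.44209220876812 57.011796393036974 W 23.239790574540816 front [602.12647422 346.2649829 ] rear [593.75658632 289.87092378]
0.028 [599.3138133  326.70354916] -98.44209220876812 53.754355256628116 W 21.911955729675626 front [602.79446069 350.15521749] rear [594.90279693 296.9833043 ]
```

View pics/w7.png

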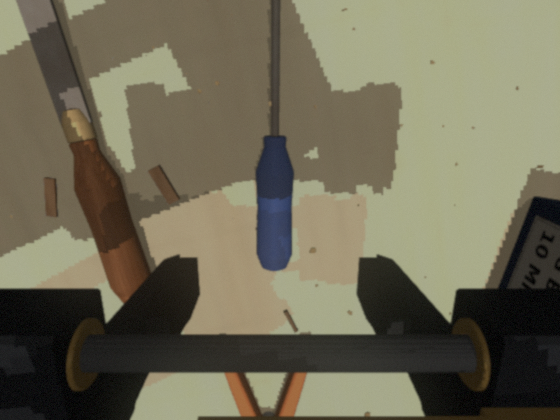

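Run:
```python
from h import *
plan([(0.6015,0.3374,0.024,-8,5)])
```

```text
T [[0.0,-0.01,0.35],[0.01,-0.0,0.35],[0.0,-0.01,0.35],[0.0,-0.0,0.35],[0.01,-0.01,0.35]]
R [[-0.0,0.0,0.01],[-0.0,0.0,0.01],[-0.0,0.0,0.0],[-0.0,0.0,0.01],[-0.0,0.0,0.01]]
5
```

Request:
send_rows --translation '[[0.01,-0.02,0.35],[0.01,-0.01,0.35],[0,0,0.35],[0,0,0.35],[0,0,0.35],[0,0,0],[0,0,0],[0,0,0],[0,0,0],[0,0,0]]' --delta_rot '[[0,0,0.03],[0,0,0],[0,0,0],[0,0,0],[0,0,0],[0,0,0],[0,0,0],[0,0,0],[0,0,0],[0,0,0]]' --jaw '[0.8,0.8,0.8,0.8,0.8,0.6,0.15,0.15,0.15,0.15]' --newtons 25

```text
time: 17.58
ee_pos: [0.6016, 0.3392, 0.0249]
tool_rot: [2.367, 2.065, 0.001]
contact_force: [-1.6, -0.7, 1.4]
width: 0.298
grasp_force: 25.0
```

Run:
```python
from h import *
s=arm.read_state(); print(s["ee_pos"],s["tool_rot"],s["width"],s["grasp_force"],s["contact_force"],s["time"])
p,r=tool()
plan([(p[0],p[1],0.16,None,4),(0.5442,-0.3095,0.16,-90.8,14),(0.5442,-0.3095,0.08,-90.8,2)])
```

```text
[0.6015755  0.33919279 0.02488065] [2.36734516e+00 2.06486209e+00 1.40776752e-03] 0.29779308069245103 24.998488426208496 [-1.59515223 -0.70327217  1.44416904] 17.575
T [[0.0,0.0,-0.56],[0.0,0.0,-0.57],[0.0,0.0,-0.56],[0.0,0.0,-0.56],[-0.77,0.04,-0.0],[-0.77,0.12,-0.0],[-0.75,0.19,-0.0],[-0.73,0.27,-0.0],[-0.69,0.35,-0.0],[-0.66,0.41,-0.0],[-0.6,0.48,-0.0],[-0.56,0.55,-0.0],[-0.49,0.59,-0.0],[-0.44,0.64,-0.01],[-0.36,0.69,0.0],[-0.29,0.72,0.0],[-0.22,0.74,0.0],[-0.13,0.77,0.0],[-0.0,-0.0,0.67],[-0.0,-0.01,0.67]]
R [[0.0,-0.0,0.0],[0.0,-0.0,0.0],[0.01,-0.0,0.0],[-0.0,-0.0,0.0],[-0.0,-0.0,0.99],[-0.0,-0.0,0.99],[-0.0,-0.0,0.98],[-0.0,-0.0,0.99],[-0.0,-0.0,0.99],[-0.0,-0.0,0.99],[-0.0,-0.0,0.99],[-0.0,-0.0,0.98],[-0.0,0.0,0.99],[-0.0,0.0,0.99],[-0.0,0.0,0.99],[-0.0,0.0,0.99],[-0.0,0.0,0.98],[-0.01,0.0,0.99],[0.0,0.0,0.0],[0.0,0.0,0.0]]
20
```

Request:
send_rows --translation '[[0,0,-0.56],[0,0,-0.57],[0,0,-0.56],[0,0,-0.56],[-0.77,0.04,0],[-0.77,0.12,0],[-0.75,0.19,0],[-0.73,0.27,0],[-0.69,0.35,0],[-0.66,0.41,0]]' --delta_rot '[[0,0,0],[0,0,0],[0,0,0],[0,0,0],[0,0,0.99],[0,0,0.99],[0,0,0.98],[0,0,0.99],[0,0,0.99],[0,0,0.99]]' --jaw '[0.15,0.15,0.15,0.15,0.15,0.15,0.15,0.15,0.15,0.15]'

```text
time: 18.82
ee_pos: [0.576, 0.0595, 0.1592]
tool_rot: [2.887, 1.238, 0.0]
contact_force: [0.1, -0.5, -1.0]
width: 0.295
grasp_force: 25.0
```

Request:
send_rows --translation '[[-0.6,0.48,0],[-0.56,0.55,0],[-0.49,0.59,0],[-0.44,0.64,0],[-0.36,0.69,0],[-0.29,0.72,0],[-0.22,0.74,0],[-0.1,0.77,0],[0,0,0.67],[0,0,0.6]]' --delta_rot '[[0,0,0.99],[0,0,0.98],[0,0,0.99],[0,0,0.99],[0,0,0.99],[0,0,0.99],[0,0,0.98],[0,0,0.99],[0,0,0],[0,0,0]]' --jaw '[0.15,0.15,0.15,0.15,0.15,0.15,0.15,0.15,0.15,0.15]'

```text
time: 20.08
ee_pos: [0.5456, -0.3107, 0.082]
tool_rot: [3.141, -0.024, 0.001]
contact_force: [0.1, -0.4, -2.6]
width: 0.298
grasp_force: 25.0
```

Request:
send_rows --translation '[[0,0,0],[0,0,0],[0,0,0]]' --delta_rot '[[0,0,0],[0,0,0],[0,0,0]]' --jaw '[0.15,0.15,0.15]'

```text
time: 20.45
ee_pos: [0.5472, -0.3105, 0.0852]
tool_rot: [3.139, -0.021, 0.004]
contact_force: [-0.0, -0.1, -0.4]
width: 0.292
grasp_force: 25.0
```

Run:
```python
from h import *
s=arm.read_state(); print(s["ee_pos"],s["tool_rot"],s["width"],s["grasp_force"],s["contact_force"],s["time"])
im=save("wrist","w8.png")
def pl(c,ang,pts,z,col):
    a=np.radians(ang);e=np.array([np.cos(a),np.sin(a)]);n=np.array([e[1],-e[0]])
    q=[w2px("wrist",[*(np.array(c)+y*e+x*n),z]) for x,y in pts]; cv2.polylines(im,[np.array(q,np.int32)],True,col,1)
pl((.5942,-.3102),179.2,[(-.041,-.12),(.041,-.12),(.041,.12),(-.041,.12)],.022,(0,255,255))
pl((.5942,-.3102),179.2,[(-.018,.003),(.018,.003),(.018,.1025),(-.018,.1025)],.008,(255,0,255))
pl((.5942,-.3102),179.2,[(0,-.1025),(0,.1025)],.008,(255,0,255))
p,r=tool(); yaw=np.degrees(np.arctan2(*r.as_matrix()[1::-1,1]))-90; a=np.radians(yaw); o=p[:2]-.0482*np.array([np.cos(a),np.sin(a)]); print(yaw,o)
pl(o,yaw,[(0,-.0975),(0,0),(-.013,.003),(-.013,.098),(.013,.098),(.013,.003),(0,0)],p[2]-.010,(0,255,0))
cv2.imwrite("pics/w8m.png",im[:,:,::-1])
plan([(0.546,-0.3095,0.040,-90.8,3)])
```

```text
[ 0.54723121 -0.31048631  0.08518238] [ 3.13915911 -0.02091932  0.00435593] 0.29231336017299975 24.997425377368927 [-0.04020494 -0.08725653 -0.35653456] 20.45
-180.7645965240943 [ 0.59529171 -0.31100192]
T [[-0.01,-0.01,0.25],[-0.0,-0.0,0.25],[-0.01,-0.01,0.25]]
R [[0.01,-0.01,0.0],[0.0,-0.01,0.0],[0.01,-0.0,0.01]]
3
```

View pics/w8m.png

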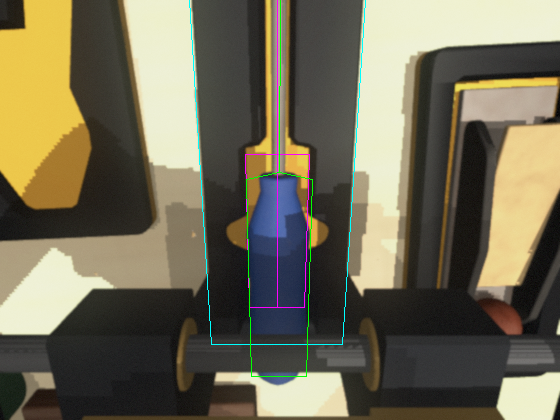

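Request:
send_rows --translation '[[0,-0.01,0.25],[0,-0.01,0.25],[0,0,0.2],[0,0,0.08],[0,0,0.05],[0,0,0.03],[0,0,0]]' --delta_rot '[[0,0,0],[0,0,0],[0,0,0],[0,0,0],[0,0,0],[0,0,0],[0,0,0]]' --jaw '[0.15,0.15,0.15,0.15,0.15,0.15,0.15]'

```text
time: 21.38
ee_pos: [0.5457, -0.3084, 0.0328]
tool_rot: [-3.141, 0.021, 0.002]
contact_force: [-6.6, 3.9, 10.8]
width: 0.293
grasp_force: 27.0
```

Request:
send_rows --translation '[[0,0,-0.01],[0,0,0],[0,0,-0.1],[0,0,-0.3],[0,0,-0.8],[0,0,-0.8],[0,0,0]]' --delta_rot '[[0,0,0],[0,0,0],[0,0,0],[0,0,0],[0,0,0],[0,0,0],[0,0,0]]' --jaw '[0.36,0.37,0.38,0.42,0.7,0.8,0.8]' --newtons 15

```text
time: 22.25
ee_pos: [0.5492, -0.3107, 0.1588]
tool_rot: [3.134, -0.021, 0.014]
contact_force: [0.7, 0.6, -0.4]
width: 0.739
grasp_force: 0.0
```

Run:
```python
from h import *
s=arm.read_state(); print(s["ee_pos"],s["width"],s["contact_force"],s["time"]); save("wrist","w9.png")
for d in spotter.place_of("wrist","screwdriver")[:2]: print(d["p"],d["position"],px2w("wrist",d["position"],0.008))
plan([(0.568,0.1436,0.13,-6.7,14)])
```

```text
[ 0.5492174  -0.31067217  0.15882554] 0.7391107795551219 [ 0.73965533  0.63838055 -0.36698215] 22.25
0.6 [275.6, 137.3] [ 0.59236841 -0.30715685  0.008     ]
TOO BIG [ 0.33 -0.42  0.03] [ 0.   -0.   -1.01]
T [[0.02,-0.54,0.03],[0.07,-0.53,0.02],[0.13,-0.53,0.03],[0.19,-0.5,0.03],[0.23,-0.49,0.03],[0.29,-0.46,0.02],[0.33,-0.42,0.03],[0.37,-0.39,0.03],[0.41,-0.35,0.03],[0.45,-0.3,0.03],[0.48,-0.25,0.02],[0.5,-0.2,0.03],[0.51,-0.15,0.03],[0.54,-0.09,0.03]]
R [[0.0,-0.0,-1.0],[0.0,-0.0,-1.0],[0.01,-0.0,-1.0],[-0.0,-0.0,-1.0],[0.0,-0.0,-1.0],[0.0,-0.0,-1.0],[0.0,-0.0,-1.01],[0.01,-0.0,-1.0],[-0.0,-0.0,-1.0],[0.0,-0.0,-1.0],[0.0,-0.0,-1.0],[0.01,-0.0,-1.0],[-0.0,-0.0,-1.0],[0.0,-0.01,-1.0]]
14
```

View pics/w9.png

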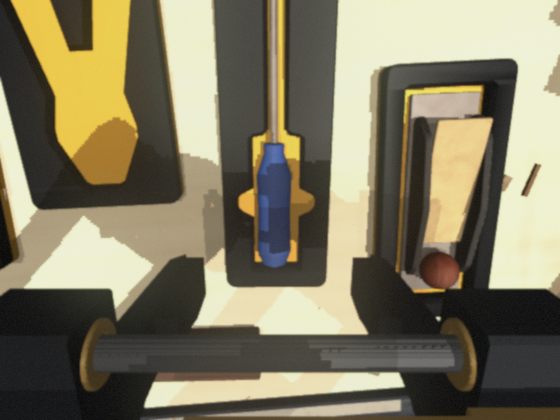

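The screwdriver lies in its pocket, handle at (275,205) and shank in the slot. Next, the clamp.

Request:
send_rows --translation '[[0.02,-0.54,0.03],[0.07,-0.53,0.02],[0.13,-0.53,0.03],[0.19,-0.5,0.03],[0.23,-0.49,0.03],[0.29,-0.46,0.02],[0.33,-0.42,0.03],[0.37,-0.39,0.03],[0.41,-0.35,0.03],[0.45,-0.3,0.03]]' --delta_rot '[[0,0,-1],[0,0,-1],[0,0,-1],[0,0,-1],[0,0,-1],[0,0,-1],[0,0,-1],[0,0,-1],[0,0,-1],[0,0,-1]]' --jaw '[0.8,0.8,0.8,0.8,0.8,0.8,0.8,0.8,0.8,0.8]'

```text
time: 23.6
ee_pos: [0.56, 0.016, 0.1334]
tool_rot: [-2.727, -1.556, 0.004]
contact_force: [1.0, -0.9, -0.2]
width: 0.804
grasp_force: 0.0
```

Request:
send_rows --translation '[[0.48,-0.25,0.02],[0.5,-0.2,0.03],[0.51,-0.15,0.03],[0.54,-0.09,0.03],[0,0,0],[0,0,0],[0,0,0]]' --delta_rot '[[0,0,-1],[0,0,-1],[0,0,-1],[0,0,-1],[0,0,0],[0,0,0],[0,0,0]]' --jaw '[0.8,0.8,0.8,0.8,0.8,0.8,0.8]'

```text
time: 24.48
ee_pos: [0.5678, 0.1429, 0.1281]
tool_rot: [-2.351, -2.084, 0.001]
contact_force: [0.7, -0.1, -0.4]
width: 0.797
grasp_force: 0.0
```

Run:
```python
from h import *
s=arm.read_state(); print(s["ee_pos"],s["time"])
cal=get_calibration("wrist"); im=save("wrist","w10.png")
for d in spotter.place_of("wrist","spring_clamp")[:2]: print(d["p"],d["position"],px2w("wrist",d["position"],0.0))
hsv=cv2.cvtColor(im,cv2.COLOR_RGB2HSV).astype(int); H,S,V=[hsv[...,i] for i in range(3)]
m=((H<22)&(S>140)&(V>60)).astype(np.uint8); m[290:]=0; m[:,:190]=0; m[:,370:]=0
n,l,st,_=cv2.connectedComponentsWithStats(m); print([x.tolist() for x in st[1:] if x[4]>100])
ys,xs=np.where(m>0); P=np.array([px2w("wrist",(u,v),.015,cal)[:2] for u,v in zip(xs,ys)])*1000
# compare with the estimate: coordinates in clamp frame
e=np.array([np.cos(np.radians(83.3)),np.sin(np.radians(83.3))]); X=(P-[569,151.5])@[e[1],-e[0]]; Y=(P-[569,151.5])@e
for b in range(-80,80,10):
    k=(Y>=b)&(Y<b+10)
    if k.sum()>5: print(b+5,X[k].min().round(1),X[k].max().round(1),round((X[k].min()+X[k].max())/2,1))
print(Y.min(),Y.max()); plan([(0.568,0.1436,0.0225,-6.7,5)])
```

```text
[0.5678112 0.1429235 0.12814  ] 24.475
[[217, 90, 57, 194, 3467], [282, 90, 55, 195, 3395]]
-65 -12.3 12.1 -0.1
-55 -17.3 17.1 -0.1
-45 -22.2 22.0 -0.1
-35 -24.9 24.7 -0.1
-25 -23.3 23.2 -0.1
-15 -21.6 20.8 -0.4
-5 -21.8 21.1 -0.4
5 -23.6 22.9 -0.3
15 -26.7 26.0 -0.3
25 -29.0 27.8 -0.6
35 -31.9 30.7 -0.6
45 -34.1 32.9 -0.6
55 -36.2 35.1 -0.6
65 -38.4 37.3 -0.6
75 -37.5 36.5 -0.5
-67.21108104320778 70.75558729023182
T [[0.0,-0.0,0.35],[0.0,-0.0,0.36],[0.01,-0.0,0.35],[-0.0,-0.0,0.35],[0.0,-0.0,0.36]]
R [[-0.0,0.0,-0.01],[-0.0,0.0,-0.0],[-0.0,0.0,-0.01],[-0.0,0.0,-0.01],[-0.0,0.0,-0.0]]
5
```

Request:
send_rows --translation '[[0.01,0,0.35],[0,0,0.36],[0,0,0.35],[0,0,0.35],[0,0,0.36],[0,0,0],[0,0,0],[0,0,0],[0,0,0],[0,0,0]]' --delta_rot '[[0,0,0],[0,0,0],[0,0,0],[0,0,0],[0,0,0],[0,0,0],[0,0,0],[0,0,0],[0,0,0],[0,0,0]]' --jaw '[0.8,0.8,0.8,0.8,0.8,0.7,0.3,0.3,0.3,0.3]' --newtons 25

```text
time: 25.82
ee_pos: [0.569, 0.1445, 0.0234]
tool_rot: [2.348, 2.085, 0.002]
contact_force: [-0.3, -1.0, 5.0]
width: 0.506
grasp_force: 24.0
```

Run:
```python
from h import *
s=arm.read_state(); print(s["ee_pos"],s["tool_rot"],s["width"],s["grasp_force"],s["contact_force"],s["time"])
p,r=tool(); e=np.array([np.cos(np.radians(83.3)),np.sin(np.radians(83.3))]); off=(p[:2]*1000-[568.7,151.7])@e
f=np.radians(2.45); t=np.array([.6375,-.173])+off/1000*np.array([np.cos(f),np.sin(f)]); print(off,t)
plan([(p[0],p[1],0.16,-6.7,4),(t[0],t[1],0.16,-87.55,14),(t[0],t[1],0.08,-87.55,2)])
```

```text
[0.56896231 0.14454519 0.02341869] [2.34791984e+00 2.08522761e+00 2.29750251e-03] 0.5055602843393341 24.028888224129332 [-0.33850544 -0.95019831  4.99068373] 25.825
-7.075342495315191 [ 0.63043113 -0.17330245]
T [[0.0,0.0,-0.57],[0.0,0.0,-0.57],[0.0,0.0,-0.57],[0.0,0.0,-0.57],[-0.37,0.12,0.0],[-0.35,0.15,0.0],[-0.34,0.19,0.0],[-0.31,0.22,0.0],[-0.29,0.25,0.0],[-0.27,0.28,0.0],[-0.24,0.31,0.0],[-0.2,0.32,0.0],[-0.17,0.35,0.0],[-0.13,0.36,0.0],[-0.1,0.37,0.0],[-0.06,0.39,0.0],[-0.02,0.38,0.0],[0.02,0.38,0.0],[0.0,0.0,0.67],[0.0,0.01,0.67]]
R [[0.0,-0.0,-0.0],[0.01,-0.0,-0.01],[0.0,-0.0,-0.0],[0.01,-0.0,-0.0],[-0.0,-0.0,0.96],[-0.0,-0.0,0.96],[-0.0,-0.0,0.97],[-0.0,-0.0,0.96],[-0.0,-0.0,0.96],[-0.0,-0.0,0.96],[-0.0,-0.0,0.97],[-0.0,-0.0,0.96],[-0.0,0.0,0.96],[-0.0,0.0,0.96],[-0.0,0.0,0.96],[-0.0,0.0,0.97],[-0.0,0.0,0.96],[-0.0,0.0,0.96],[-0.0,0.0,0.0],[-0.0,0.0,0.0]]
20
```

Request:
send_rows --translation '[[0,0,-0.3],[0,0,-0.57],[0,0,-0.7],[0,0,-0.7],[-0.37,0.12,0],[-0.35,0.15,0],[-0.34,0.19,0],[-0.31,0.22,0],[-0.29,0.25,0],[-0.27,0.28,0]]' --delta_rot '[[0,0,0],[0,0,0],[0,0,0],[0,0,0],[0,0,0.96],[0,0,0.96],[0,0,0.97],[0,0,0.96],[0,0,0.96],[0,0,0.96]]' --jaw '[0.3,0.3,0.3,0.3,0.3,0.3,0.3,0.3,0.3,0.3]'

```text
time: 27.08
ee_pos: [0.5941, 0.0079, 0.1593]
tool_rot: [-2.865, -1.288, -0.0]
contact_force: [0.9, -0.2, -1.9]
width: 0.508
grasp_force: 24.0
```

Request:
send_rows --translation '[[-0.24,0.31,0],[-0.2,0.32,0],[-0.17,0.35,0],[-0.13,0.36,0],[-0.1,0.37,0],[-0.06,0.39,0],[-0.02,0.38,0],[0.02,0.38,0],[0,0,0.67],[0,0,0.6]]' --delta_rot '[[0,0,0.97],[0,0,0.96],[0,0,0.96],[0,0,0.96],[0,0,0.96],[0,0,0.97],[0,0,0.96],[0,0,0.96],[0,0,0],[0,0,0]]' --jaw '[0.3,0.3,0.3,0.3,0.3,0.3,0.3,0.3,0.3,0.3]'

```text
time: 28.32
ee_pos: [0.6293, -0.1734, 0.0824]
tool_rot: [3.141, 0.065, 0.001]
contact_force: [0.8, -0.4, -1.5]
width: 0.508
grasp_force: 24.0
```

Request:
send_rows --translation '[[0,0,0],[0,0,0],[0,0,0]]' --delta_rot '[[0,0,0],[0,0,0],[0,0,0]]' --jaw '[0.3,0.3,0.3]'

```text
time: 28.7
ee_pos: [0.6307, -0.1735, 0.0848]
tool_rot: [3.139, 0.066, 0.005]
contact_force: [1.0, 0.1, -0.8]
width: 0.504
grasp_force: 24.0
```

Run:
```python
from h import *
s=arm.read_state(); print(s["ee_pos"],s["tool_rot"],s["width"],s["grasp_force"],s["contact_force"],s["time"])
cal=get_calibration("wrist"); im=save("wrist","w11.png")
hsv=cv2.cvtColor(im,cv2.COLOR_RGB2HSV).astype(int); H,S,V=[hsv[...,i] for i in range(3)]
p,r=tool(); ya=r.as_matrix()[:2,1]; f=np.array([-ya[1],ya[0]]) # tool yaw+90
m=((H<13)&(S>140)&(V>60)).astype(np.uint8); m[290:]=0; m[:,:150]=0;m[:,420:]=0
n,l,st,_=cv2.connectedComponentsWithStats(m); print([x.tolist() for x in st[1:] if x[4]>100])
ys,xs=np.where(m>0); P=np.array([px2w("wrist",(u,v),p[2]-.0234+.015,cal)[:2] for u,v in zip(xs,ys)])*1000
X=(P-p[:2]*1000)@[f[1],-f[0]]; Y=(P-p[:2]*1000)@f-7.1; print("axis f",f)
for b in range(-80,80,10):
    k=(Y>=b)&(Y<b+10)
    if k.sum()>5: print(b+5,X[k].min().round(1),X[k].max().round(1),round((X[k].min()+X[k].max())/2,1))
print(Y.min(),Y.max()); plan([(0.6304,-0.1733,0.04,-87.55,4)])
```

```text
[ 0.63069067 -0.17352438  0.08481535] [3.13925003 0.06599065 0.00517148] 0.5042791922341888 23.962749040365452 [ 1.02972665  0.10345557 -0.84095051] 28.7
[[174, 93, 93, 197, 3953], [290, 94, 94, 196, 3801]]
axis f [0.99911697 0.04198571]
-5 -22.7 21.9 -0.4
5 -25.2 24.4 -0.4
15 -28.0 26.7 -0.6
25 -30.3 29.3 -0.5
35 -32.7 31.4 -0.7
45 -34.8 33.7 -0.5
55 -37.0 36.3 -0.4
65 -38.7 37.9 -0.4
75 -37.7 36.5 -0.6
-9.29150422775815 70.84014624227785
T [[-0.0,-0.0,0.19],[-0.0,-0.0,0.18],[-0.0,-0.0,0.19],[-0.0,-0.0,0.18]]
R [[0.0,-0.01,-0.0],[0.01,-0.0,-0.0],[0.0,-0.01,-0.01],[0.01,-0.01,0.0]]
4
```

Request:
send_rows --translation '[[0,0,0.25],[0,0,0.25],[0,0,0.2],[0,0,0.1],[0,0,0.06],[0,0,0.03],[0,0,0]]' --delta_rot '[[0,0,0],[0,0,0],[0,0,0],[0,0,0],[0,0,0],[0,0,0],[0,0,0]]' --jaw '[0.3,0.3,0.3,0.3,0.3,0.3,0.3]'

```text
time: 29.62
ee_pos: [0.6291, -0.1728, 0.0312]
tool_rot: [-3.141, -0.066, 0.002]
contact_force: [-9.4, 4.6, 16.5]
width: 0.509
grasp_force: 25.3
```

Request:
send_rows --translation '[[0,0,-0.02],[0,0,0],[0,0,0],[0,0,-0.3],[0,0,-0.8],[0,0,-0.8],[0,0,0]]' --delta_rot '[[0,0,0],[0,0,0],[0,0,0],[0,0,0],[0,0,0],[0,0,0],[0,0,0]]' --jaw '[0.6,0.62,0.62,0.62,0.7,0.8,0.8]'

```text
time: 30.5
ee_pos: [0.6324, -0.1744, 0.1505]
tool_rot: [3.136, 0.066, 0.014]
contact_force: [0.9, -0.6, -0.9]
width: 0.8
grasp_force: 0.0
```

Run:
```python
from h import *
s=arm.read_state(); print(s["ee_pos"],s["width"],s["contact_force"],s["time"]); cal=get_calibration("wrist"); im=save("wrist","w12.png")
for d in spotter.place_of("wrist","spring_clamp")[:2]: print(d["p"],d["position"],px2w("wrist",d["position"],0.008))
hsv=cv2.cvtColor(im,cv2.COLOR_RGB2HSV).astype(int); H,S,V=[hsv[...,i] for i in range(3)]
m=((H<13)&(S>140)&(V>60)).astype(np.uint8); m[290:]=0; m[:,:150]=0;m[:,420:]=0
ys,xs=np.where(m>0); P=np.array([px2w("wrist",(u,v),.023,cal)[:2] for u,v in zip(xs,ys)])*1000
f=np.array([np.cos(np.radians(2.45)),np.sin(np.radians(2.45))]);X=(P-[637.5,-173])@[f[1],-f[0]]; Y=(P-[637.5,-173])@f
for b in range(-80,80,20):
    k=(Y>=b)&(Y<b+20)
    if k.sum()>5: print(b+10,X[k].min().round(1),X[k].max().round(1),round((X[k].min()+X[k].max())/2,1))
print(Y.min(),Y.max())
plan([(0.484,0.348,0.13,2.8,16)])
```

```text
[ 0.63243349 -0.1744422   0.15054152] 0.8000079217040806 [ 0.85217482 -0.56500531 -0.93890861] 30.5
0.83 [273.9, 194.1] [ 0.63348061 -0.16948433  0.008     ]
-70 -14.9 12.4 -1.3
-50 -23.8 21.3 -1.3
-30 -25.2 23.4 -0.9
-10 -22.1 20.4 -0.9
10 -27.3 25.7 -0.8
30 -32.3 30.1 -1.1
50 -37.0 34.9 -1.1
70 -38.1 36.6 -0.8
-69.84680446783271 68.53474964157306
T [[-0.13,-0.55,0.02],[-0.07,-0.56,0.01],[-0.02,-0.56,0.02],[0.03,-0.56,0.01],[0.1,-0.56,0.02],[0.14,-0.54,0.01],[0.2,-0.53,0.02],[0.25,-0.51,0.01],[0.3,-0.47,0.02],[0.35,-0.45,0.01],[0.38,-0.41,0.02],[0.43,-0.37,0.02],[0.46,-0.33,0.01],[0.49,-0.28,0.02],[0.51,-0.23,0.01],[0.53,-0.18,0.02]]
R [[0.0,-0.0,-0.94],[0.0,-0.0,-0.94],[0.0,-0.0,-0.95],[0.0,-0.0,-0.94],[0.0,-0.0,-0.94],[0.01,-0.0,-0.94],[-0.0,-0.0,-0.94],[-0.0,-0.0,-0.94],[-0.0,-0.0,-0.95],[0.0,-0.0,-0.94],[0.0,-0.0,-0.94],[0.0,-0.0,-0.94],[0.0,-0.0,-0.94],[0.0,-0.0,-0.94],[0.01,-0.0,-0.95],[-0.0,-0.0,-0.94]]
16
```

The clamp sits within about 2 mm of its insert's origin. Next, the chisel.

Request:
send_rows --translation '[[-0.13,-0.55,0.02],[-0.07,-0.56,0.01],[-0.02,-0.56,0.02],[0.03,-0.56,0.01],[0.1,-0.56,0.02],[0.14,-0.54,0.01],[0.2,-0.53,0.02],[0.25,-0.51,0.01],[0.3,-0.47,0.02],[0.35,-0.45,0.01]]' --delta_rot '[[0,0,-0.94],[0,0,-0.94],[0,0,-0.95],[0,0,-0.94],[0,0,-0.94],[0,0,-0.94],[0,0,-0.94],[0,0,-0.94],[0,0,-0.95],[0,0,-0.94]]' --jaw '[0.8,0.8,0.8,0.8,0.8,0.8,0.8,0.8,0.8,0.8]'

```text
time: 31.85
ee_pos: [0.5367, 0.1538, 0.1332]
tool_rot: [-2.732, -1.548, 0.005]
contact_force: [0.0, 0.0, -0.1]
width: 0.8
grasp_force: 0.0
```

Request:
send_rows --translation '[[0.38,-0.41,0.02],[0.43,-0.37,0.02],[0.46,-0.33,0.01],[0.49,-0.28,0.02],[0.51,-0.23,0.01],[0.53,-0.18,0.02],[0,0,0],[0,0,0],[0,0,0]]' --delta_rot '[[0,0,-0.94],[0,0,-0.94],[0,0,-0.94],[0,0,-0.94],[0,0,-0.95],[0,0,-0.94],[0,0,0],[0,0,0],[0,0,0]]' --jaw '[0.8,0.8,0.8,0.8,0.8,0.8,0.8,0.8,0.8]'

```text
time: 32.98
ee_pos: [0.4836, 0.3468, 0.1286]
tool_rot: [-2.168, -2.273, 0.002]
contact_force: [-0.2, -0.4, 0.3]
width: 0.799
grasp_force: 0.0
```

Run:
```python
from h import *
s=arm.read_state(); print(s["ee_pos"],s["time"])
cal=get_calibration("wrist"); im=save("wrist","w13.png")
for d in spotter.place_of("wrist","chisel")[:2]: print(d["p"],d["position"],px2w("wrist",d["position"],0.0))
hsv=cv2.cvtColor(im,cv2.COLOR_RGB2HSV).astype(int); H,S,V=[hsv[...,i] for i in range(3)]
m=((H<18)&(S>110)&(V>30)).astype(np.uint8); m[290:]=0; m[:,:190]=0; m[:,370:]=0
n,l,st,_=cv2.connectedComponentsWithStats(m); print([x.tolist() for x in st[1:] if x[4]>100]); i=1+st[1:,4].argmax()
ys,xs=np.where(l==i); e=np.array([np.cos(np.radians(-87.2)),np.sin(np.radians(-87.2))])
P=np.array([px2w("wrist",(u,v),.018,cal)[:2] for u,v in zip(xs,ys)])*1000
X=(P-[481.2,408])@[e[1],-e[0]]; Y=(P-[481.2,408])@e
for b in range(-20,150,10):
    k=(Y>=b)&(Y<b+10)
    if k.sum()>5: print(b+5,X[k].min().round(1),X[k].max().round(1),round((X[k].min()+X[k].max())/2,1))
print(Y.min(),Y.max()); plan([(0.484,0.348,0.026,2.8,5)])
```

```text
[0.48358877 0.34675042 0.12859697] 32.975
0.79 [279.8, 113.8] [0.48260185 0.41068516 0.        ]
[[256, 130, 43, 160, 5689], [208, 160, 18, 38, 202], [324, 168, 17, 37, 323]]
5 -7.1 8.4 0.7
15 -7.9 9.2 0.7
25 -11.3 12.6 0.7
35 -13.4 14.8 0.7
45 -12.9 14.2 0.6
55 -13.0 13.7 0.4
65 -12.6 13.3 0.3
75 -12.7 13.4 0.3
85 -12.9 13.6 0.3
95 -13.0 13.7 0.3
105 -13.2 13.9 0.3
115 -13.2 13.9 0.3
125 -10.4 11.1 0.3
6.675145517227962 122.68528102970053
T [[0.0,0.0,0.34],[0.01,0.0,0.35],[0.0,0.0,0.34],[0.0,0.0,0.34],[0.01,0.0,0.35]]
R [[-0.0,0.0,-0.0],[-0.0,0.0,-0.01],[-0.0,0.0,0.0],[-0.0,0.0,-0.0],[-0.0,0.0,-0.0]]
5
```

Request:
send_rows --translation '[[0.02,0,0.35],[0,0,0.35],[0,0,0.34],[0,0,0.34],[0,0,0.35],[0,0,0],[0,0,0],[0,0,0],[0,0,0],[0,0,0]]' --delta_rot '[[0,0,0],[0,0,0],[0,0,0],[0,0,0],[0,0,0],[0,0,0],[0,0,0],[0,0,0],[0,0,0],[0,0,0]]' --jaw '[0.8,0.8,0.8,0.8,0.8,0.6,0.2,0.2,0.2,0.2]' --newtons 30

```text
time: 34.33
ee_pos: [0.4839, 0.3493, 0.0261]
tool_rot: [2.166, 2.275, 0.002]
contact_force: [0.1, 1.1, 2.7]
width: 0.333
grasp_force: 30.0
```

Run:
```python
from h import *
s=arm.read_state(); print(s["ee_pos"],s["tool_rot"],s["width"],s["grasp_force"],s["contact_force"],s["time"])
p,r=tool(); e=np.array([np.cos(np.radians(-87.2)),np.sin(np.radians(-87.2))]); off=(p[:2]*1000-[481.7,409])@e
f=np.radians(178.2); t=np.array([.6424,-.0492])+off/1000*np.array([np.cos(f),np.sin(f)]); print(off,t)
plan([(p[0],p[1],0.16,2.8,4),(t[0],t[1],0.16,-91.8,16),(t[0],t[1],0.085,-91.8,2)])
```

```text
[0.48388083 0.34930866 0.02607675] [2.16581342e+00 2.27508755e+00 1.82545971e-03] 0.332810513956368 30.00037689227611 [0.0693424  1.1050538  2.71842425] 34.325
59.72661316797604 [ 0.58270286 -0.04732394]
T [[0.0,0.0,-0.56],[0.0,0.0,-0.56],[0.0,0.0,-0.55],[0.0,0.0,-0.56],[-0.42,0.08,-0.0],[-0.4,0.13,-0.0],[-0.4,0.16,-0.0],[-0.37,0.21,-0.0],[-0.35,0.24,-0.0],[-0.32,0.28,-0.0],[-0.29,0.31,-0.0],[-0.26,0.34,-0.0],[-0.22,0.36,-0.0],[-0.19,0.39,-0.0],[-0.14,0.4,-0.0],[-0.1,0.41,-0.0],[-0.06,0.42,-0.0],[-0.01,0.43,-0.0],[0.02,0.42,-0.0],[0.08,0.42,-0.01],[-0.0,0.0,0.63],[-0.0,0.0,0.62]]
R [[0.0,-0.0,0.0],[0.01,-0.0,0.0],[-0.0,-0.0,0.0],[0.0,-0.0,0.0],[-0.0,-0.0,0.99],[-0.0,-0.0,0.98],[-0.0,-0.0,0.99],[-0.0,-0.0,0.98],[-0.0,-0.0,0.99],[-0.0,-0.0,0.98],[-0.0,-0.0,0.99],[-0.0,-0.0,0.98],[-0.0,-0.0,0.99],[-0.0,-0.0,0.99],[-0.0,-0.0,0.98],[-0.0,-0.0,0.99],[-0.0,-0.0,0.98],[-0.0,-0.0,0.99],[-0.0,-0.0,0.98],[-0.0,-0.0,0.99],[-0.0,-0.0,-0.0],[-0.0,-0.0,-0.0]]
22
```

Request:
send_rows --translation '[[0,0,-0.56],[0,0,-0.56],[0,0,-0.6],[0,0,-0.6],[-0.42,0.08,0],[-0.4,0.13,0],[-0.4,0.16,0],[-0.37,0.21,0],[-0.35,0.24,0],[-0.32,0.28,0]]' --delta_rot '[[0,0,0],[0,0,0],[0,0,0],[0,0,0],[0,0,0.99],[0,0,0.98],[0,0,0.99],[0,0,0.98],[0,0,0.99],[0,0,0.98]]' --jaw '[0.2,0.2,0.2,0.2,0.2,0.2,0.2,0.2,0.2,0.2]'

```text
time: 35.58
ee_pos: [0.5203, 0.1995, 0.1644]
tool_rot: [-2.759, -1.503, 0.0]
contact_force: [0.0, 0.2, -1.2]
width: 0.337
grasp_force: 30.0
```

Request:
send_rows --translation '[[-0.29,0.31,0],[-0.26,0.34,0],[-0.22,0.36,0],[-0.19,0.39,0],[-0.14,0.4,0],[-0.1,0.41,0],[-0.06,0.42,0],[-0.01,0.43,0],[0.02,0.42,0],[0.08,0.42,0]]' --delta_rot '[[0,0,0.99],[0,0,0.98],[0,0,0.99],[0,0,0.99],[0,0,0.98],[0,0,0.99],[0,0,0.98],[0,0,0.99],[0,0,0.98],[0,0,0.99]]' --jaw '[0.2,0.2,0.2,0.2,0.2,0.2,0.2,0.2,0.2,0.2]'

```text
time: 36.83
ee_pos: [0.5823, -0.0481, 0.1643]
tool_rot: [-3.141, 0.055, 0.001]
contact_force: [-0.3, -0.3, -0.8]
width: 0.337
grasp_force: 30.0
```

Request:
send_rows --translation '[[0,0,0.6],[0,0,0.6],[0,0,0],[0,0,0],[0,0,0]]' --delta_rot '[[0,0,0],[0,0,0],[0,0,0],[0,0,0],[0,0,0]]' --jaw '[0.2,0.2,0.2,0.2,0.2]'

```text
time: 37.45
ee_pos: [0.5838, -0.0476, 0.0945]
tool_rot: [3.14, -0.049, 0.005]
contact_force: [0.2, 0.1, -1.3]
width: 0.337
grasp_force: 30.0
```

Run:
```python
from h import *
s=arm.read_state(); print(s["ee_pos"],s["tool_rot"],s["width"],s["grasp_force"],s["contact_force"],s["time"])
cal=get_calibration("wrist"); im=save("wrist","w14.png")
p,r=tool(); ya=r.as_matrix()[:2,1]; f=np.array([ya[1],-ya[0]]); print("axis",f, np.degrees(np.arctan2(f[1],f[0])))
hsv=cv2.cvtColor(im,cv2.COLOR_RGB2HSV).astype(int); H,S,V=[hsv[...,i] for i in range(3)]
m=((H<14)&(S>110)&(V>30)).astype(np.uint8); m[290:]=0; m[:,:190]=0; m[:,370:]=0
n,l,st,_=cv2.connectedComponentsWithStats(m); print([x.tolist() for x in st[1:] if x[4]>100]); i=1+st[1:,4].argmax()
ys,xs=np.where(l==i); P=np.array([px2w("wrist",(u,v),p[2]-.026+.018,cal)[:2] for u,v in zip(xs,ys)])*1000
X=(P-p[:2]*1000)@[f[1],-f[0]]; Y=(P-p[:2]*1000)@f+59.7
for b in range(-20,150,20):
    k=(Y>=b)&(Y<b+20)
    if k.sum()>5: print(b+10,X[k].min().round(1),X[k].max().round(1),round((X[k].min()+X[k].max())/2,1))
print(Y.min(),Y.max()); plan([(0.5827,-0.0473,0.045,-91.8,4)])
```

```text
[ 0.58375767 -0.04763524  0.09450116] [ 3.14035408 -0.0491327   0.00498793] 0.3368462343534459 29.999680048786104 [ 0.22633698  0.07983577 -1.34663795] 37.45
axis [-0.99951048  0.03127656] 178.20769243425815
[[241, 167, 73, 123, 7020]]
10 -8.1 9.2 0.6
30 -13.3 14.4 0.5
50 -14.1 15.9 0.9
70 -13.2 14.6 0.7
8.935401591190342 61.705885973629826
T [[-0.0,-0.0,0.21],[-0.01,-0.0,0.2],[-0.0,-0.0,0.21],[-0.01,-0.0,0.2]]
R [[0.0,-0.01,0.0],[0.0,-0.0,0.0],[0.01,-0.01,0.0],[-0.0,-0.01,0.0]]
4
```

Request:
send_rows --translation '[[-0.01,0,0.25],[0,0,0.25],[0,0,0.25],[0,0,0.15],[0,0,0.07],[0,0,0.03],[0,0,0]]' --delta_rot '[[0,0,0],[0,0,0],[0,0,0],[0,0,0],[0,0,0],[0,0,0],[0,0,0]]' --jaw '[0.2,0.2,0.2,0.2,0.2,0.2,0.2]'

```text
time: 38.38
ee_pos: [0.5816, -0.0472, 0.0352]
tool_rot: [-3.141, 0.048, 0.003]
contact_force: [-13.7, 2.1, 26.0]
width: 0.342
grasp_force: 43.9
```

Request:
send_rows --translation '[[0,0,-0.02],[0,0,0],[0,0,0],[0,0,-0.1],[0,0,-0.3],[0,0,-0.8],[0,0,-0.8],[0,0,0]]' --delta_rot '[[0,0,0],[0,0,0],[0,0,0],[0,0,0],[0,0,0],[0,0,0],[0,0,0],[0,0,0]]' --jaw '[0.36,0.4,0.42,0.42,0.46,0.7,0.8,0.8]' --newtons 15

```text
time: 39.38
ee_pos: [0.5851, -0.0481, 0.1594]
tool_rot: [3.139, -0.049, 0.015]
contact_force: [-0.3, -0.1, 0.5]
width: 0.775
grasp_force: 0.0
```

Run:
```python
from h import *
s=arm.read_state(); print(s["ee_pos"],s["width"],s["contact_force"],s["time"]); cal=get_calibration("wrist"); im=save("wrist","w15.png")
for d in spotter.place_of("wrist","chisel")[:2]: print(d["p"],d["position"],px2w("wrist",d["position"],0.008))
hsv=cv2.cvtColor(im,cv2.COLOR_RGB2HSV).astype(int); H,S,V=[hsv[...,i] for i in range(3)]
m=((H<14)&(S>110)&(V>30)).astype(np.uint8); m[290:]=0; m[:,:190]=0;m[:,370:]=0
n,l,st,_=cv2.connectedComponentsWithStats(m); i=1+st[1:,4].argmax(); print(st[i]); ys,xs=np.where(l==i)
f=np.array([np.cos(np.radians(178.2)),np.sin(np.radians(178.2))])
for z in (.026,):
    P=np.array([px2w("wrist",(u,v),z,cal)[:2] for u,v in zip(xs,ys)])*1000
    X=(P-[642.4,-49.2])@[f[1],-f[0]]; Y=(P-[642.4,-49.2])@f
    for b in range(-20,150,20):
        k=(Y>=b)&(Y<b+20)
        if k.sum()>5: print(b+10,X[k].min().round(1),X[k].max().round(1),round((X[k].min()+X[k].max())/2,1))
    print(Y.min(),Y.max())
# move clear for a side/top check
plan([(0.50,-0.30,0.36,-90,8)])
```

```text
[ 0.58511224 -0.04811103  0.15940297] 0.7754749758807576 [-0.33853185 -0.05994552  0.47352087] 39.375
0.81 [274.6, 122.9] [ 0.63819922 -0.04601046  0.008     ]
[ 258  140   37  150 4492]
10 -6.2 8.2 1.0
30 -12.2 13.5 0.7
50 -12.4 14.3 0.9
70 -12.0 13.3 0.6
90 -12.4 13.5 0.6
110 -12.6 13.7 0.6
130 -11.1 11.4 0.2
11.128798386258648 130.63932615637196
T [[-0.15,0.53,-0.43],[-0.16,0.53,-0.43],[-0.16,0.53,-0.42],[-0.16,0.53,-0.43],[-0.16,0.53,-0.43],[-0.17,0.53,-0.43],[-0.16,0.53,-0.42],[-0.17,0.53,-0.43]]
R [[0.0,-0.0,-0.04],[0.0,-0.0,-0.03],[0.0,-0.01,-0.04],[0.0,0.0,-0.04],[0.0,0.0,-0.04],[0.0,-0.0,-0.03],[0.0,-0.0,-0.04],[0.0,-0.0,-0.04]]
8
```

Request:
send_rows --translation '[[0,0.53,-0.43],[0,0.53,-0.43],[0,0.53,-0.42],[0,0.53,-0.43],[0,0.53,-0.43],[0,0.53,-0.43],[0,0,-0.4],[0,0,0],[0,0,0]]' --delta_rot '[[0,0,0],[0,0,0],[0,0,0],[0,0,0],[0,0,0],[0,0,0],[0,0,0],[0,0,0],[0,0,0]]' --jaw '[0.8,0.8,0.8,0.8,0.8,0.8,0.8,0.8,0.8]'

```text
time: 40.6
ee_pos: [0.5753, -0.2373, 0.3296]
tool_rot: [-3.139, 0.049, 0.004]
contact_force: [0.0, 0.1, -0.1]
width: 0.8
grasp_force: 0.0
```

Run:
```python
from h import *
s=arm.read_state(); print(s["ee_pos"],s["time"],s["contact_force"]); cal=get_calibration("wrist"); save("wrist","w16.png")
ins=dict(block_plane=((545.6,-436.9),2.15),chisel=((642.4,-49.2),178.2),screwdriver=((594.2,-310.2),179.2),spring_clamp=((637.5,-173),2.45))
for t in TH[:4]:
    for d in spotter.place_of("wrist",t)[:2]:
        q=px2w("wrist",d["position"],.008,cal)*1000; c,a=ins[t]; a=np.radians(a); e=np.array([np.cos(a),np.sin(a)]); v=q[:2]-c
        print(t,round(d["p"],2),np.round(d["position"]),"y",round(v@e,1),"x",round(v@[e[1],-e[0]],1))
rd=lambda n:cv2.imread("pics/"+n)
sd=save("side","side1.png")[:,:,::-1]
top=np.hstack([rd("w16.png")[0:290,:], cv2.resize(rd("w9.png")[100:290,190:350],(240,290))])
crop=cv2.resize(sd[110:215,210:360],(430,300)); 
bot=np.hstack([crop,cv2.resize(rd("w15.png")[0:295,190:370],(185,300)),cv2.resize(rd("w12.png")[60:290,160:400],(185,300))])
cv2.imwrite("pics/final.png",np.vstack([top,bot]))
```

```text
[ 0.5752778  -0.23733647  0.32956092] 40.6 [ 0.01205659  0.11460735 -0.06237737]
block_plane 0.57 [440. 174.] y 1.5 x 2.0
chisel 0.9 [120. 106.] y 1.4 x -0.7
screwdriver 0.64 [336. 137.] y -2.9 x 2.7
spring_clamp 0.64 [222. 106.] y -0.7 x -1.7
```

View pics/final.png

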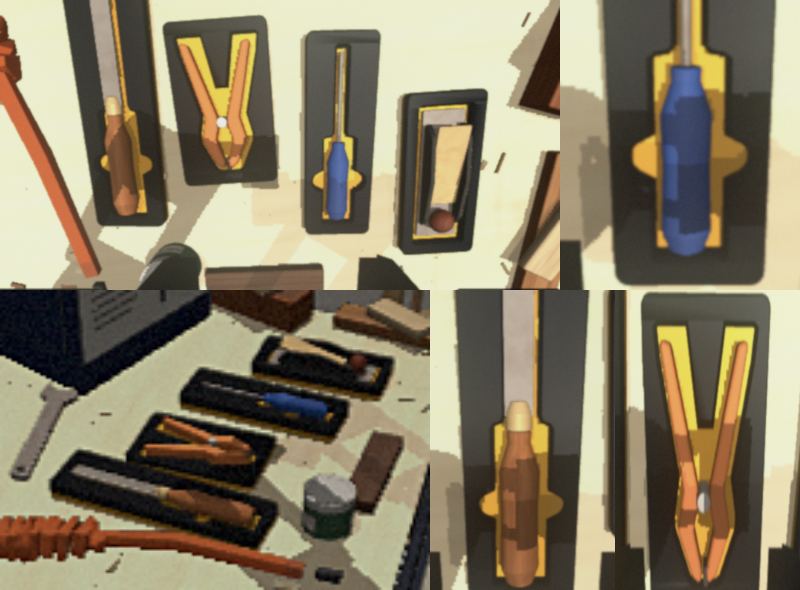

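All four tools are in their pockets, and the tin and strip are untouched. The chisel blade shows no yellow on its left side, so I check that numerically.

Run:
```python
from h import *
X=np.load("X.npy"); K=get_calibration("wrist")["camera_matrix"]
T=np.eye(4);T[:3,:3]=R.from_rotvec([3.139,-.049,.015]).as_matrix();T[:3,3]=[0.58511,-0.04811,0.1594]
c=dict(camera_matrix=K,pose=T@X)
im=cv2.imread("pics/w15.png"); hsv=cv2.cvtColor(im,cv2.COLOR_BGR2HSV)
f=np.array([np.cos(np.radians(178.2)),np.sin(np.radians(178.2))])
lat=lambda u,v,z:(px:=px2w("wrist",(u,v),z,c)[:2]*1000, round(float((px-[642.4,-49.2])@[f[1],-f[0]]),1), round(float((px-[642.4,-49.2])@f)))[1:]
for v in (5,40,75):
    row=hsv[v].astype(int); cls="".join("y" if (14<h<35 and s>115) else "b" if w<75 else "g" if s<75 else "." for h,s,w in row[215:345]); print(v,cls)
for v in (5,40,75):
    print(v,[(u,lat(u,v,.025),lat(u,v,.008)) for u in (250,300)])
for v in (130,150,200,250,270): print(v,"".join("y" if (14<h<35 and s>115) else "b" if w<75 else "g" if s<75 else "." for h,s,w in hsv[v].astype(int)[215:345]),lat(250,v,.008),lat(300,v,.008))
```

```text
5 gggggbggbbbggggbbgbbbbbbbbbbbbbbbbbbbbbbbbbbbggggggggggggggggggggggggggggggg.yyyybbbbbbbbbbbbbbbbbbbbbbbbbbbbbbbbbbbbbbbbbbbgbbbgg
40 ggggggggggggggbgbgbbbbbbbbbbgbbbbbbbbbbbbbbbbgggggggggggggggggggggggggggggggyyyyybbbbbbggbgbgbgggbgggbggbbggbbgggggggggbgggggbbggg
75 ggggggggggggggggggbggggbgggggggbbbgggggggbgbbbggggggggggggggggggggggggggggg.yyyybbbbbbgggggggggbgggggggggggggggggggggggggggggggggg
5 [(250, (18.0, -75), (19.1, -79)), (300, (-14.4, -75), (-15.4, -79))]
40 [(250, (18.4, -55), (19.6, -57)), (300, (-14.8, -55), (-15.8, -57))]
75 [(250, (18.8, -33), (20.0, -33)), (300, (-15.3, -33), (-16.3, -34))]
130 gggggggbgggggggggggggggggggbgbgbgggbbbbbbbbyyyyyyy.......................yyyyyyyyyyyybbbbbbbgggggggggggggggggggggggggggggggggggggg (20.8, 6) (-17.0, 6)
150 gggggggbbgbbbbbbbbbbbbbbbbbbbbbbbbbbbyyyyyyyyyyyyyy.....................yyyyyyyyyyyyyyyyyyyybbbbggggggggggggggggggggggggbggggggggg (21.1, 21) (-17.3, 21)
200 .g...gg..bbbbbbbbbbbbbbbbbbbyyyyyyyyyyyyyyyy....................................yyyyyyyyyyyyyyyyyybbbbbbbbbbbbbbbbbbbbbggggggggggg (21.9, 61) (-18.1, 61)
250 gggggg.gg.gbbbbbbbbbbbbbbbbbbbbbbbbbbbyyyyyyy..................................yyyyyyyyyybbbbbbbbbbbbbbbbbbbbbbbbbbbgggggggggggggg (22.8, 104) (-19.0, 104)
270 ggggggggggggbbbbbbbbbbbbbbbbbbbbbbbbbbbyyyyyy..................................yyyyyyyyybbbbbbbbbbbbbbbbbbbbbbbbbbbggggggggggggggg (23.1, 123) (-19.4, 123)
```

The blade is centred to within about 2 mm inside its slot and reads 20 mm wide at both rows, so it is level and down. Handing in.

```bash
python3 -c "
from plant import arm
print(arm.finish_job())"
```

```text
the job is handed in; nothing more can be done
None
```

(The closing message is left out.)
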